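Dispense shaft bushings with the treadle, gauge and sort them

TASK

Sort the stirrer-shaft bushings in the magazine by bore, one at a time until it is empty: press the dispenser's pedal right down to its stop to push the next bushing out, then slide that bushing down over the stepped gauge pin as far as it will go before you call for another. Bushings that stop on the step belong in the shallow steel tray, those that go right down to the block belong in the deep white tub, each put down flat on the floor and not on top of another. Leave the pedal up and the other things on the bench where they are.

Things in the scene. Friction and masses are not known exactly. Their poses are not given: they have to be found in the camera images.
- dispenser: Bench dispenser for bushings, fixed. Origin on the bench under the pick-up spot; at yaw 0 its x points away from the robot, y to the robot's left, z up. Aluminium casing 285 x 76 mm, 40 mm high, from x = -45 to +240 mm. The pedal drives a steel slide on it that pushes the lowest bushing 97 mm towards -x, to the pick-up spot.
- pickup (a point): Point on the casing's top (40 mm above the bench) where the lower end's centre of a pushed-out bushing lies, to about 3 mm. Axes as the dispenser. A 6 mm high, 30 mm wide end stop is 24 mm from it on the -x side; nothing stands above the casing on its y sides.
- pedal (a joint): Treadle beside the casing on its -y side: hinged paddle 135 x 64 mm with black rubber tread, hinge at its far end 20 mm above the bench (dispenser x +100, y -102 mm), sloping up towards the robot. Value in rad: 0 = up, 0.30 = down on its stop. Takes 3 N at the tread to start, 8 N at the stop; springs back. Only at its stop is the bushing fully out.
- pedal_pad (a point): Where to press: point on the tread's upper face, on its centre line, 105 mm from the hinge. About 60 mm above the bench when up; it goes down 31 mm and 6 mm towards -x (dispenser frame) to the stop. Moves with the pedal.
- gauge: Stepped gauge pin on a dark steel block 80 x 80 x 20 mm, fixed to the bench. Origin at the underside's centre. On the block stands the pin: a thick part (26 mm diameter, bevelled to 24 mm at its top) from 20 to 42 mm above the bench, then a thin part of 20 mm diameter up to 66 mm, then a conical tip (to 12 mm diameter) up to 72 mm.
- gauge_seat (a point): Point on the pin's axis at the block's top face, 20 mm above the bench, z up. A 28 mm bushing slides down to here; a 22 mm bushing stops on the step, its lower end 22 mm above here.
- tray: Shallow steel tray, loose, 0.6 kg, outside 220 (x) x 125 (y) x 22 mm high, 3 mm walls and floor. Origin at the underside's centre. For the bushings that stop on the step.
- tray_in (a point): Centre of the steel tray's inner floor (3 mm above its underside), axes as the tray.
- tub: Deep white plastic tub, loose, 0.45 kg, outside 172 (x) x 130 (y) x 48 mm high, 4 mm walls and floor. Origin at the underside's centre. For the bushings that go right down to the block.
- tub_in (a point): Centre of the tub's inner floor (4 mm above its underside), axes as the tub.
- media_bottle: Bystander: glass bottle with blue cap, 68 mm diameter, 150 mm high. Origin under its centre.
- amber_jar: Bystander, not always there: amber glass jar with white cap, 56 mm diameter, 85 mm high. Origin under its centre.
- spanner: Bystander: steel spanner, 150 mm long, lying flat along its x axis.
- pipe_ferrule: Bystander, not always there: short steel pipe end with a flange, 50 mm diameter, 30 mm high. Origin under its centre.
- magazine_top (a point): Top centre of the clear-sided upright magazine (46 x 52 mm, its top 182 mm above the bench, at dispenser x = +95 mm), open at its bottom front. Three or four bushings stand stacked in it. When the pedal comes up the slide goes back and the stack drops by one.
- bushing_1a: White PTFE bushing: plain ring, 40 mm outside diameter, 32 mm high, bore either 22 or 28 mm (the gauge pin tells which), about 50 g. Origin at the centre of its lower end, z along its axis. Starts upright in the magazine, as the lowest; only one of bushing_1a and bushing_1b is there, the other absent.
- bushing_1b: White PTFE bushing: plain ring, 40 mm outside diameter, 32 mm high, bore either 22 or 28 mm (the gauge pin tells which), about 50 g. Origin at the centre of its lower end, z along its axis. Starts upright in the magazine, as the lowest; only one of bushing_1a and bushing_1b is there, the other absent.
- bushing_2a: White PTFE bushing: plain ring, 40 mm outside diameter, 32 mm high, bore either 22 or 28 mm (the gauge pin tells which), about 50 g. Origin at the centre of its lower end, z along its axis. Starts upright in the magazine, as the second from below; only one of bushing_2a and bushing_2b is there, the other absent.
- bushing_2b: White PTFE bushing: plain ring, 40 mm outside diameter, 32 mm high, bore either 22 or 28 mm (the gauge pin tells which), about 50 g. Origin at the centre of its lower end, z along its axis. Starts upright in the magazine, as the second from below; only one of bushing_2a and bushing_2b is there, the other absent.
- bushing_3a: White PTFE bushing: plain ring, 40 mm outside diameter, 32 mm high, bore either 22 or 28 mm (the gauge pin tells which), about 50 g. Origin at the centre of its lower end, z along its axis. Starts upright in the magazine, as the third from below; only one of bushing_3a and bushing_3b is there, the other absent.
- bushing_3b: White PTFE bushing: plain ring, 40 mm outside diameter, 32 mm high, bore either 22 or 28 mm (the gauge pin tells which), about 50 g. Origin at the centre of its lower end, z along its axis. Starts upright in the magazine, as the third from below; only one of bushing_3a and bushing_3b is there, the other absent.
- bushing_4: White PTFE bushing: plain ring, 40 mm outside diameter, 32 mm high, bore either 22 or 28 mm (the gauge pin tells which), about 50 g. Origin at the centre of its lower end, z along its axis. Starts upright in the magazine, as the topmost, fourth, or is absent.
Not all that is in view belongs to the job. Leave any green or yellow look-alike of the bushing_4 alone. Leave any blue look-alike of the tub alone.

How it is judged:
On the way, in this order (a step that is already met when the one before it is completed fails the run):
1. the first (lowest) bushing is pushed fully out to the pick-up spot, the pedal down on its stop (x of bushing_1a in the frame of pickup between -0.012 and 0.007 m and y of bushing_1a in the frame of pickup between -0.012 and 0.012 m and z of bushing_1a in the frame of pickup between -0.006 and 0.006 m and x of bushing_1b in the frame of pickup between -0.012 and 0.007 m and y of bushing_1b in the frame of pickup between -0.012 and 0.012 m and z of bushing_1b in the frame of pickup between -0.006 and 0.006 m and value of joint pedal above 0.28 rad), for 0.1 s.
2. the first (lowest) bushing is down the gauge pin as far as it goes: a 22 mm bore on the step, a 28 mm bore on the block (horizontal distance between each of bushing_1a, bushing_1b and gauge_seat below 0.005 m and z of bushing_1a in the frame of gauge_seat between -0.005 and 0.005 m and angle between each of bushing_1a, bushing_1b's own z axis and vertical below 0.12 rad and z of bushing_1b in the frame of gauge_seat between 0.018 and 0.028 m), for 0.2 s.
3. the second bushing is pushed fully out to the pick-up spot, the pedal down on its stop (x of bushing_2a in the frame of pickup between -0.012 and 0.007 m and y of bushing_2a in the frame of pickup between -0.012 and 0.012 m and z of bushing_2a in the frame of pickup between -0.006 and 0.006 m and x of bushing_2b in the frame of pickup between -0.012 and 0.007 m and y of bushing_2b in the frame of pickup between -0.012 and 0.012 m and z of bushing_2b in the frame of pickup between -0.006 and 0.006 m and value of joint pedal above 0.28 rad), for 0.1 s.
4. the second bushing is down the gauge pin as far as it goes: a 22 mm bore on the step, a 28 mm bore on the block (horizontal distance between each of bushing_2a, bushing_2b and gauge_seat below 0.005 m and z of bushing_2a in the frame of gauge_seat between 0.018 and 0.028 m and angle between each of bushing_2a, bushing_2b's own z axis and vertical below 0.12 rad and z of bushing_2b in the frame of gauge_seat between -0.005 and 0.005 m), for 0.2 s.
5. the third bushing is pushed fully out to the pick-up spot, the pedal down on its stop (x of bushing_3a in the frame of pickup between -0.012 and 0.007 m and y of bushing_3a in the frame of pickup between -0.012 and 0.012 m and z of bushing_3a in the frame of pickup between -0.006 and 0.006 m and x of bushing_3b in the frame of pickup between -0.012 and 0.007 m and y of bushing_3b in the frame of pickup between -0.012 and 0.012 m and z of bushing_3b in the frame of pickup between -0.006 and 0.006 m and value of joint pedal above 0.28 rad), for 0.1 s.
6. the third bushing is down the gauge pin as far as it goes: a 22 mm bore on the step, a 28 mm bore on the block (horizontal distance between each of bushing_3a, bushing_3b and gauge_seat below 0.005 m and z of bushing_3a in the frame of gauge_seat between -0.005 and 0.005 m and angle between each of bushing_3a, bushing_3b's own z axis and vertical below 0.12 rad and z of bushing_3b in the frame of gauge_seat between 0.018 and 0.028 m), for 0.2 s.
7. the fourth bushing is pushed fully out to the pick-up spot by the pedal (x of bushing_4 in the frame of pickup between -0.012 and 0.007 m and y of bushing_4 in the frame of pickup between -0.012 and 0.012 m and z of bushing_4 in the frame of pickup between -0.006 and 0.006 m), for 0.1 s.
8. the fourth bushing is down the gauge pin as far as it goes: a 22 mm bore on the step, a 28 mm bore on the block (horizontal distance between bushing_4 and gauge_seat below 0.005 m and z of bushing_4 in the frame of gauge_seat between 0.018 and 0.028 m and angle between bushing_4's own z axis and vertical below 0.12 rad), for 0.2 s.
At the end, for the whole second after the job is handed in: Every bushing that was in the magazine lies flat (within 0.15 rad) and still on the floor (within 8 mm) of its place, wholly inside the walls: 22 mm bores in the steel tray, 28 mm bores in the white tub; the pedal is up (below 0.03 rad) (x of bushing_1a in the frame of tub_in between -0.063 and 0.063 m and y of bushing_1a in the frame of tub_in between -0.044 and 0.044 m and z of bushing_1a in the frame of tub_in between -0.008 and 0.008 m and angle between each of bushing_1a, bushing_1b, bushing_2a, bushing_2b, bushing_3a, bushing_3b, bushing_4's own z axis and vertical below 0.15 rad and linear speed of each of bushing_1a, bushing_1b, bushing_2a, bushing_2b, bushing_3a, bushing_3b, bushing_4 below 0.02 m/s and x of bushing_1b in the frame of tray_in between -0.09 and 0.09 m and y of bushing_1b in the frame of tray_in between -0.043 and 0.043 m and z of bushing_1b in the frame of tray_in between -0.008 and 0.008 m and x of bushing_2a in the frame of tray_in between -0.09 and 0.09 m and y of bushing_2a in the frame of tray_in between -0.043 and 0.043 m and z of bushing_2a in the frame of tray_in between -0.008 and 0.008 m and x of bushing_2b in the frame of tub_in between -0.063 and 0.063 m and y of bushing_2b in the frame of tub_in between -0.044 and 0.044 m and z of bushing_2b in the frame of tub_in between -0.008 and 0.008 m and x of bushing_3a in the frame of tub_in between -0.063 and 0.063 m and y of bushing_3a in the frame of tub_in between -0.044 and 0.044 m and z of bushing_3a in the frame of tub_in between -0.008 and 0.008 m and x of bushing_3b in the frame of tray_in between -0.09 and 0.09 m and y of bushing_3b in the frame of tray_in between -0.043 and 0.043 m and z of bushing_3b in the frame of tray_in between -0.008 and 0.008 m and x of bushing_4 in the frame of tray_in between -0.09 and 0.09 m and y of bushing_4 in the frame of tray_in between -0.043 and 0.043 m and z of bushing_4 in the frame of tray_in between -0.008 and 0.008 m and value of joint pedal below 0.03 rad); the robot touches nothing.
It fails at once if the media bottle is moved by more than 4 cm (distance of media_bottle from where it was at the start of the episode above 0.04 m).
It fails at once if the amber jar is moved by more than 4 cm (distance of amber_jar from where it was at the start of the episode above 0.04 m).
It fails at once if the spanner is moved by more than 4 cm (distance of spanner from where it was at the start of the episode above 0.04 m).
It fails at once if the pipe ferrule is moved by more than 4 cm (distance of pipe_ferrule from where it was at the start of the episode above 0.04 m).
Of bushing_1a, bushing_1b only 1 to 1 are there at a start; the rules pass over those that are not, and their reading is None.
Of bushing_2a, bushing_2b only 1 to 1 are there at a start; the rules pass over those that are not, and their reading is None.
Of bushing_3a, bushing_3b only 1 to 1 are there at a start; the rules pass over those that are not, and their reading is None.
Of bushing_4, amber_jar, pipe_ferrule only 1 to 2 are there at a start; the rules pass over those that are not, and their reading is None.
At some moment in a run one of tray, tub may be knocked a few centimetres aside while the robot is not near it.
It also fails if it takes over 210 s, if anything falls off the work surface, if the arm or the gripper's body presses on something with over 40 N, if the wrist force passes 120 N, or if a joint passes its speed limit or range.

ROBOT

A 6-joint arm with a two-finger parallel gripper is mounted at the origin on the work surface. World frame = base frame: x ahead of the robot, y to its left, z up, the work surface at z = 0. Lengths are in m, angles in rad, forces in N, time in s.
With the tool pointing down it reaches from about 0.3 to 0.875 m from the base axis. Payload 6.4 kg.
Tool frame: the origin (TCP) lies between the finger pads; the fingertips stand ctrl.tip_reach ahead of it and the grasp point (between the pads) lies 11 mm behind it (ctrl.tip_reach is the distance from the TCP to the fingertips, in m); z points along the fingers, x is the direction in which the jaws open and shut, and the axes are right-handed (so a half turn about z gives the same grasp; the last joint's range is limited). The gripper opens to 85 mm and grips with 20 to 120 N. Pads are 22 mm wide; open, the fingers measure 114 mm over their backs; the gripper's body (76 mm by 85 mm) begins 54 mm behind the grasp point. The pads swing forward as they close: fully open they stand 13 mm farther back than shut.
Start: joints at [-0.206, 0.181, 1.607, -0, 1.354, -0.206], TCP at [0.575, 0, 0.239] pointing down, gripper open.
Joint ranges: [-2.99, 2.99], [-0.89, 2.07], [0.3, 2.58], [-1.14, 4.28], [0, 2.63], [-3.12, 3.12]. Speed limits (rad/s): [2.57, 2.57, 3.01, 3.14, 3.14, 3.14].

INTERFACE

Orientations are given as a unit quaternion [w, x, y, z].
In Python, from bench import telemetry, viewer, ticket, nets, ctrl gives the robot as it stands.
- The arm moves only by the tool step_arm, never from a script. Its argument "plan" is a list of rows, each a list of 2 entries, a list of its own where there are three numbers: the shift along the tool's x, y, z in m, then the turn, a rotation vector about the tool's x, y, z in degrees. A call has 1 to 5 rows; each row is the pose to reach, as a shift and turn from the pose commanded when the call began, along the tool's axes at that moment; what a row does not reach only later rows make up. A row lasts 1/10 s, in which the tool goes at most 50 mm and 8.59 degrees, less where a joint would pass 70% of its speed; a pose out of reach is approached as far as the arm can. A call with a gripper value outside its range is refused whole. "fingers" is the opening in per cent of the stroke, from 0 (shut) to 100 (fully open), set as the call begins (left out, the last holds). The fingers move at their own pace and stop on an object; the grip force is fixed at half the most. Time passes only in rows, so rows that repeat a pose let the fingers close. It gives the time, the measured TCP pose, the force and the opening at its end, in the units of the state.
- telemetry.get_obs(): the state, without advancing time (a new reading comes with each control period).
- viewer.camera(name): name is "scene" or "side" or "wrist"; returns the picture (480x640x3 uint8, red, green, blue); there is no depth.
- viewer.get_calibration(name): a dict with "K" (3x3 intrinsics, pixels), "origin" and "orientation" of the camera in the world. Camera axes: x right, y up, looking along -z (the intrinsics and any distortion apply to the point x, -y, -z); pixel columns grow to the right and rows downward; lengths in m; the calibration is good to about 2 mm. A picture is of the moment at which its call begins: read the wrist's pose just before it. get_calibration takes no time and is no camera call; for the wrist camera it gives the pose at the moment of the call.
- ticket.hand_in(): hands the job in, once; it reports no verdict.
Trained networks look in the newest picture that a camera, given by its name, has taken for a name from the list of things; names that differ only in an ending like _2 or _b are one class to them, and where a whole thing is asked for, a point or a joint stands for the part that bears it (a point fixed in the world has none). Each returns a list of dicts, best first, with "score" (0 to 1); they miss things now and then, are a little off and sometimes report something else, mostly with a low value. They report only what shows in the picture. A call takes as long as a camera call. They do not tell look-alikes from the thing itself.
- nets.boxes_of(thing, camera): "extent" ([left, top, right, bottom] in pixels, round what is visible of it).
The state is a dict: "time_s": time; "q": joint angles; "dq": joint speeds; "joint_efforts": joint torques, N m; "eef_pos": TCP position; "eef_rot": TCP orientation; "wrist_force": force on the tool from outside, world axes, zero at the start; "torque": the same for the moment, N m; "opening": opening from 0.0 (shut) to 1.0 (fully open).
Only numpy, scipy, OpenCV 4.12 (cv2) and the standard library are available. Lean on these libraries where they do the work, as an engineer would, in place of code of your own. Each camera call takes 0.05 s, during which the arm holds its last target.

## Working session

There is one attempt and no reset: what is moved stays moved. The work goes in short steps, Python scripts to look and compute and a tool call to move; the robot and the scene stay as the last step left them, time stands still between calls to the robot, and variables do not carry over. Pictures are saved under pics/ and viewed, and the job is handed in when it is done.

Besides the shell and the picture viewer there is one more tool, called by a JSON object that holds its "op" and its "data". step_arm: Moves the arm, as the interface text tells. Its arguments: {"type":"object","properties":{"plan":{"type":"array"},"fingers":{"type":"number"}},"required":["plan"]}

```bash
ls; mkdir -p pics; cat > h.py <<'E'
from bench import telemetry, viewer, ticket, nets, ctrl
import numpy as np, cv2
from scipy.spatial.transform import Rotation as R
def q2R(q): return R.from_quat([q[1],q[2],q[3],q[0]]).as_matrix()
def proj(c,P):
    P=np.atleast_2d(P); M=q2R(c['orientation']); p=(P-np.array(c['origin']))@M
    p=p*[1,-1,-1]; u=p@np.array(c['K']).T; return u[:,:2]/u[:,2:]
def ray(c,uv,z):
    d=np.linalg.inv(np.array(c['K']))@np.array([uv[0],uv[1],1.]); d=d*[1,-1,-1]
    d=q2R(c['orientation'])@d; o=np.array(c['origin']); return o+d*(z-o[2])/d[2]
def snap(cam,name):
    im=viewer.camera(cam); cv2.imwrite('pics/'+name+'.png',cv2.cvtColor(im,cv2.COLOR_RGB2BGR)); return im
E
python3 - <<'E'
from h import *
for c in ['scene','side','wrist']:
    k=viewer.get_calibration(c); print(c,k); snap(c,c+'0')
print(ctrl.tip_reach, telemetry.get_obs())
E
```

```text
pics
scene {'K': array([[447.25882235,   0.        , 314.82829842],
       [  0.        , 447.25882235, 233.48313616],
       [  0.        ,   0.        ,   1.        ]]), 'origin': array([1.2582784 , 0.2085918 , 0.84397245]), 'orientation': array([0.49072136, 0.20807162, 0.33404846, 0.77737403])}
side {'K': array([[577.06964744,   0.        , 321.26446774],
       [  0.        , 577.06964744, 240.81885733],
       [  0.        ,   0.        ,   1.        ]]), 'origin': array([0.07267368, 0.97003688, 0.8932936 ]), 'orientation': array([-0.19630313, -0.09633941,  0.47097909,  0.85461249])}
wrist {'K': array([[406.19064319,   0.        , 327.9755254 ],
       [  0.        , 406.19064319, 241.83262824],
       [  0.        ,   0.        ,   1.        ]]), 'origin': array([0.57482503, 0.07836134, 0.37283517]), 'orientation': array([ 9.87841121e-01, -1.55460713e-01,  1.34461075e-03,  2.81015672e-04])}
0.008 {'time_s': 0.15, 'q': array([-2.06326604e-01,  1.81358639e-01,  1.60773989e+00, -6.45772761e-06,
        1.35380716e+00, -2.06284102e-01]), 'dq': array([-0.00124116, -0.00124718, -0.00306237, -0.00148179, -0.00049533,
       -0.00115222]), 'joint_efforts': array([ 1.94259010e-03, -4.45260644e+01, -3.51692533e+01, -1.26067753e-04,
        5.82284134e-03,  2.14055274e-05]), 'eef_pos': array([5.74604717e-01, 8.29399863e-05, 2.38616282e-01]), 'eef_rot': array([-1.31398326e-04,  9.99999784e-01, -2.05537989e-05, -6.43240670e-04]), 'wrist_force': array([-0.22284116,  0.48564382,  0.42370014]), 'torque': array([ 0.01175677, -0.00021458,  0.06483263]), 'opening': 0.9979312738188821}
```

View pics/scene0.png

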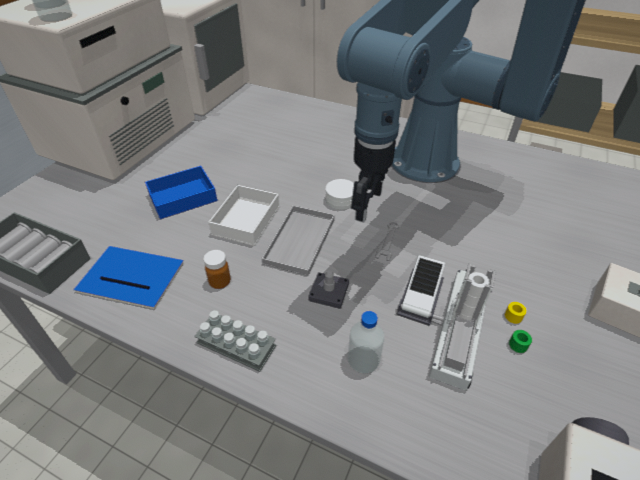

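View pics/side0.png

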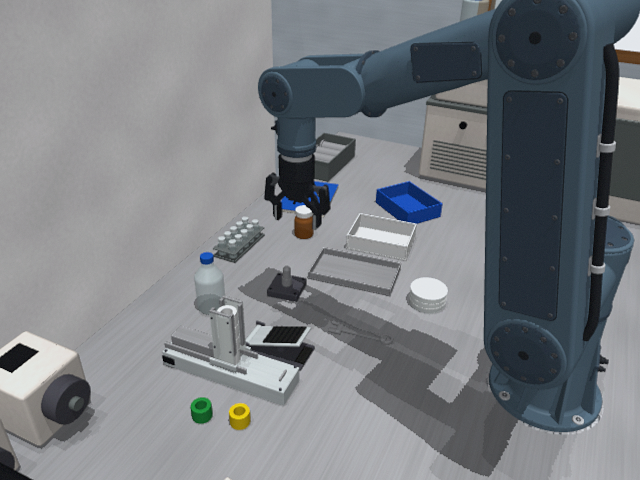

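View pics/wrist0.png

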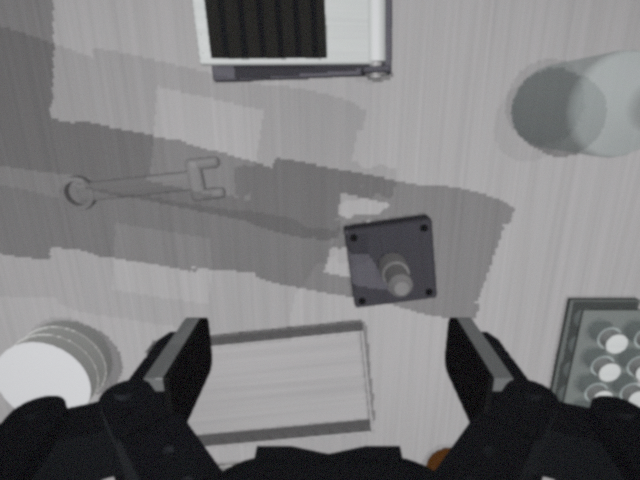

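```bash
python3 - <<'E'
import cv2
a=cv2.imread('pics/scene0.png'); b=cv2.imread('pics/side0.png')
cv2.imwrite('pics/c1.png',cv2.resize(a[240:400,380:540],None,fx=5,fy=3.75*5/3.75 if 0 else 3.75,interpolation=cv2.INTER_CUBIC))
cv2.imwrite('pics/c2.png',cv2.resize(a[170:320,190:390],None,fx=4,fy=4,interpolation=cv2.INTER_CUBIC))
cv2.imwrite('pics/c3.png',cv2.resize(b[280:410,150:330],None,fx=4.4,fy=4.4,interpolation=cv2.INTER_CUBIC))
E
```

```text
(no output)
```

View pics/c1.png

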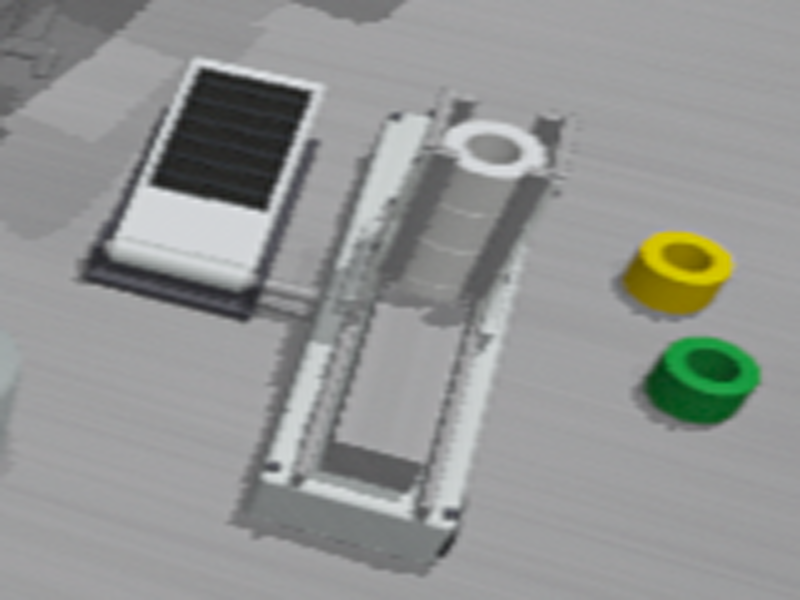

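View pics/c2.png

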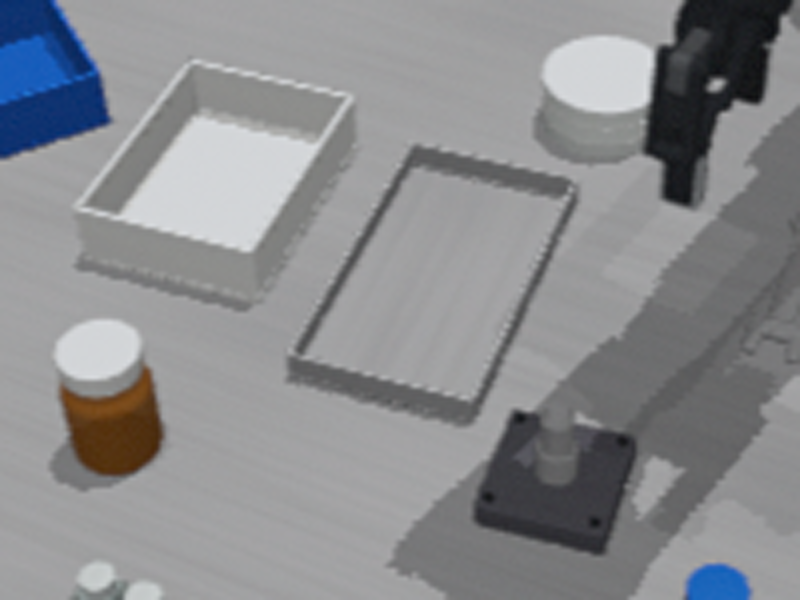

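View pics/c3.png

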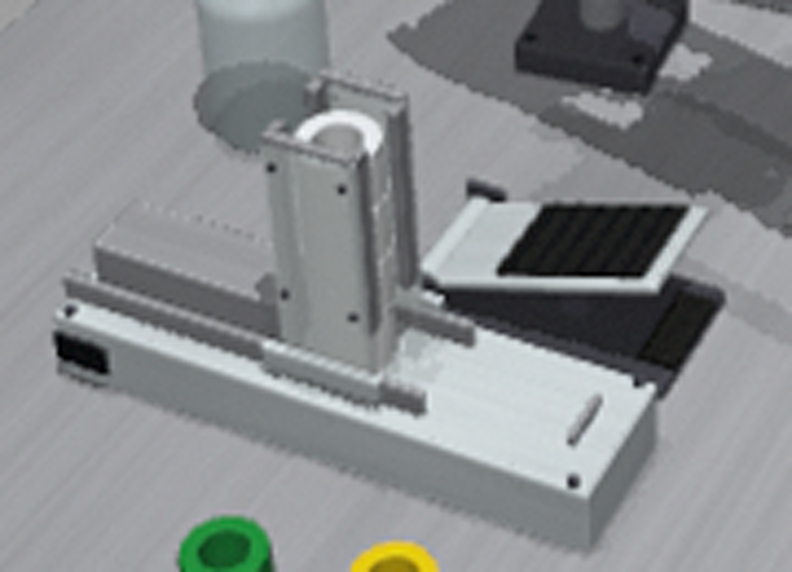

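```bash
cat > fit.py <<'E'
from h import *
from scipy.optimize import least_squares
def fit(obs,x0):
    # obs: list (calib, uv, local xyz)
    def f(p):
        c,s=np.cos(p[2]),np.sin(p[2]); r=[]
        for k,uv,l in obs:
            P=[p[0]+c*l[0]-s*l[1],p[1]+s*l[0]+c*l[1],l[2]]
            r+=list(proj(k,P)[0]-np.array(uv))
        return np.array(r)
    s=least_squares(f,x0,loss='soft_l1',f_scale=2); return s.x,f(s.x).reshape(-1,2).round(1)
E
python3 - <<'E'
from fit import *
S=viewer.get_calibration('scene'); D=viewer.get_calibration('side')
def s1(u,v): return (380+u/5-.4,240+v/3.75-.4)
def s2(u,v): return (190+u/4-.4,170+v/4-.4)
def d1(u,v): return (150+u/4.4-.4,280+v/4.4-.4)
print(ray(S,s1(265,480),.04),ray(S,s1(465,520),.04),ray(D,d1(588,497),.04))
print(fit([(D,d1(588,497),(-.045,.038,.04)),(D,d1(655,385),(-.045,-.038,.04)),(D,d1(55,312),(.24,.038,.04)),(S,s1(262,482),(.24,-.038,.04)),(S,s1(463,524),(.24,.038,.04))],[.5,.4,0]))
h=.022
# tray
print(ray(S,s2(577,185),h),ray(S,s2(418,147),h),ray(S,s2(290,358),h),ray(S,s2(470,405),h))
h=.048
print('tub',ray(S,s2(355,95),h),ray(S,s2(193,62),h),ray(S,s2(77,208),h),ray(S,s2(255,252),h))
h=.02
print('block',ray(S,s2(635,437),h),ray(S,s2(515,412),h),ray(S,s2(477,510),h),ray(S,s2(605,540),h))
for n in ['tray','tub','gauge','dispenser','media_bottle','amber_jar','spanner','pipe_ferrule','pedal']:
  for c in ['scene','side']:
    print(n,c,[(np.round(d['extent']),round(d['score'],2)) for d in nets.boxes_of(n,c)][:3])
E
```

```text
[0.74674003 0.21821686 0.04      ] [0.73587876 0.29418165 0.04      ] [0.45943083 0.28238327 0.04      ]
(array([0.50527181, 0.24650685, 0.0382078 ]), array([[ 0.2,  0.2],
       [ 1.4, -0.1],
       [-0.6,  0.1],
       [ 0.4, -0.7],
       [-0.7,  2.2]]))
[ 0.3960487  -0.14959408  0.022     ] [ 0.40698374 -0.26828079  0.022     ] [ 0.62343804 -0.24623119  0.022     ] [ 0.61026063 -0.1265787   0.022     ]
tub [ 0.40223561 -0.32023264  0.048     ] [ 0.41892217 -0.4455751   0.048     ] [ 0.58630248 -0.42905337  0.048     ] [ 0.57216031 -0.29997424  0.048     ]
block [ 0.58911429 -0.02610907  0.02      ] [ 0.60201214 -0.10001279  0.02      ] [ 0.67977062 -0.08772929  0.02      ] [ 0.66780931 -0.01207887  0.02      ]
tray scene [(array([264., 207., 334., 276.]), 0.93)]
tray side [(array([244., 322., 313., 346.]), 0.68), (array([348., 211., 414., 263.]), 0.43)]
tub scene [(array([210., 184., 282., 243.]), 0.73), (array([146., 167., 218., 215.]), 0.59)]
tub side [(array([377., 180., 440., 223.]), 0.91), (array([345., 212., 414., 261.]), 0.62)]
gauge scene [(array([306., 268., 347., 308.])
[... 339 characters left out ...]
(array([193., 249., 227., 316.]), 0.82), (array([310., 250., 404., 297.]), 0.25)]
amber_jar scene [(array([203., 251., 232., 290.]), 0.63), (array([401., 257., 445., 314.]), 0.61), (array([371., 222., 402., 261.]), 0.34)]
amber_jar side [(array([299., 201., 314., 240.]), 0.79), (array([163., 294., 312., 402.]), 0.22)]
spanner scene [(array([376., 222., 398., 262.]), 0.71)]
spanner side [(array([330., 322., 394., 345.]), 0.74)]
pipe_ferrule scene [(array([309., 274., 350., 311.]), 0.69), (array([398., 257., 496., 392.]), 0.47), (array([466., 272., 489., 298.]), 0.4)]
pipe_ferrule side []
pedal scene [(array([400., 256., 446., 316.]), 0.63)]
pedal side [(array([244., 320., 310., 346.]), 0.86)]
```

{"op": "step_arm", "data": {"plan": [[[0.02,0.06,0],[0,0,-42]],[[0.02,0.06,0],[0,0,-42]],[[0.02,0.06,0],[0,0,-42]],[[0.02,0.06,0],[0,0,-42]],[[0.02,0.06,0],[0,0,-42]]], "fingers": 0}}

```text
time_s: 1.55
eef_pos: [0.595, -0.0603, 0.2392]
eef_rot: [-0.0, 0.933, 0.361, -0.0]
wrist_force: [-0.8, 0.2, -0.2]
opening: 0.144
```

{"op": "step_arm", "data": {"plan": [[[0,0,0],[0,0,-42]],[[0,0,0],[0,0,-42]],[[0,0,0],[0,0,-42]],[[0,0,0],[0,0,-42]],[[0,0,0],[0,0,-42]]]}}

```text
time_s: 2.05
eef_pos: [0.595, -0.06, 0.2392]
eef_rot: [-0.0, 0.741, 0.671, -0.0]
wrist_force: [0.3, -0.1, 0.3]
opening: 0.002
```

{"op": "step_arm", "data": {"plan": [[[0,0,0],[0,0,-8.2]],[[0,0,0],[0,0,-8.2]],[[0,0,0],[0,0,-8.2]]]}}

```text
time_s: 2.35
eef_pos: [0.595, -0.06, 0.2393]
eef_rot: [-0.0, 0.695, 0.719, -0.0]
wrist_force: [0.3, -0.3, -0.4]
opening: -0.002
```

```bash
cat > st.py <<'E'
from h import *
import sys
# usage: st.py x y z [yawdeg of tool x] -> tool shift and turn
o=telemetry.get_obs(); M=q2R(o['eef_rot']); t=np.array(list(map(float,sys.argv[1:4])))
print('pos',o['eef_pos'].round(4),'toolx yaw',np.degrees(np.arctan2(M[1,0],M[0,0])).round(2),'open',round(o['opening'],3),'F',o['wrist_force'].round(1),'t',o['time_s'])
print('shift tool',(M.T@(t-o['eef_pos'])).round(4))
E
python3 - <<'E'
from h import *
snap('wrist','w1'); print(viewer.get_calibration('wrist'))
for n in ['tray','gauge','tub']:
    print(n,[(np.round(d['extent']),round(d['score'],2)) for d in nets.boxes_of(n,'wrist')][:3])
E
```

```text
{'K': array([[406.19064319,   0.        , 327.9755254 ],
       [  0.        , 406.19064319, 241.83262824],
       [  0.        ,   0.        ,   1.        ]]), 'origin': array([ 0.51628319, -0.06333481,  0.37361309]), 'orientation': array([ 0.68619463, -0.10765574, -0.11173502,  0.71067746])}
tray [(array([ 58.,   0., 257., 228.]), 0.73)]
gauge [(array([277., 194., 375., 286.]), 0.56)]
tub [(array([  0.,   1.,  65., 179.]), 0.71)]
```

View pics/w1.png

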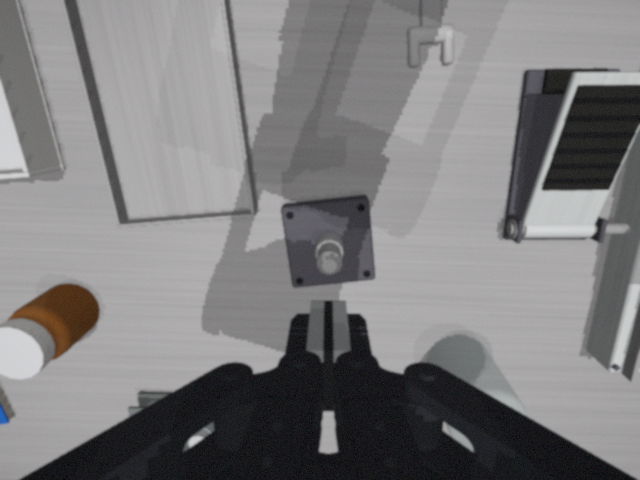

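```bash
python3 - <<'E'
import cv2
a=cv2.imread('pics/w1.png')
cv2.imwrite('pics/c4.png',cv2.resize(a[185:295,270:385],None,fx=5,fy=5,interpolation=cv2.INTER_CUBIC))
E
```

```text
(no output)
```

View pics/c4.png

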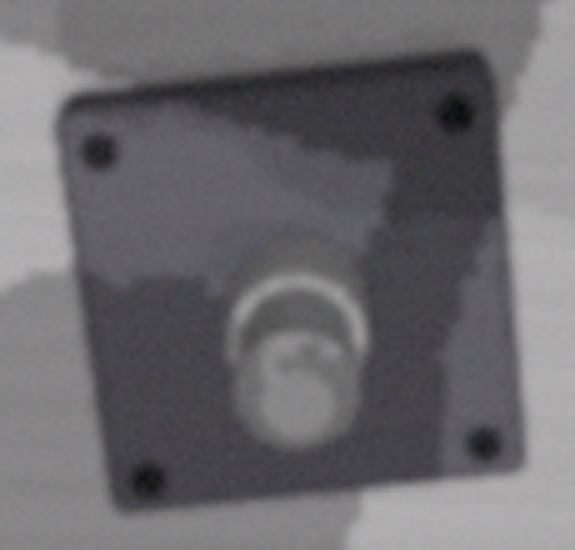

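```bash
python3 - <<'E'
from h import *
c=viewer.get_calibration('wrist')
f=lambda u,v:(270+u/5-.4,185+v/5-.4)
P=[ray(c,f(*p),.02) for p in [(99,152),(456,113),(484,443),(148,480)]]
print(np.round(P,4),np.mean(P,0))
print('tip',ray(c,f(298,400),.072),ray(c,f(298,385),.066))
o=telemetry.get_obs(); M=q2R(o['eef_rot']); 
print('tipproj',proj(c,o['eef_pos']+M@[0,0,.008]),proj(c,o['eef_pos']))
for n,pts,z in [('tray far corners',[(122,223),(256,212)],.022),('tub',[(63,170)],.048)]:
    print(n,[ray(c,p,z).round(4) for p in pts])
E
```

```text
[[ 0.6061 -0.0946  0.02  ]
 [ 0.5967 -0.0312  0.02  ]
 [ 0.6597 -0.022   0.02  ]
 [ 0.6695 -0.0849  0.02  ]] [ 0.63299495 -0.0581644   0.02      ]
tip [ 0.63232082 -0.05812399  0.072     ] [ 0.63203638 -0.05811557  0.066     ]
tipproj [[329.28245064 321.74186443]] [[329.35565772 332.29717158]]
tray far corners [array([ 0.6185, -0.2443,  0.022 ]), array([ 0.604 , -0.1241,  0.022 ])]
tub [array([ 0.5688, -0.2727,  0.048 ])]
```

{"op": "step_arm", "data": {"plan": [[[0.25,-0.066,-0.02],[0,0,0]],[[0.25,-0.066,-0.02],[0,0,0]],[[0.25,-0.066,-0.02],[0,0,0]],[[0.25,-0.066,-0.02],[0,0,0]],[[0.25,-0.066,-0.02],[0,0,0]]]}}

```text
time_s: 3.05
eef_pos: [0.5214, 0.1801, 0.259]
eef_rot: [0.0, 0.694, 0.72, 0.0]
wrist_force: [0.5, 0.0, 0.6]
opening: 0.004
```

{"op": "step_arm", "data": {"plan": [[[0,0,0],[0,0,0]],[[0,0,0],[0,0,0]],[[0,0,0],[0,0,0]]]}}

```text
time_s: 3.35
eef_pos: [0.5225, 0.1776, 0.2585]
eef_rot: [0.0, 0.694, 0.72, -0.0]
wrist_force: [0.9, -0.1, -0.5]
opening: 0.003
```

```bash
python3 - <<'E'
from h import *
a=snap('wrist','w2'); o=telemetry.get_obs(); print(o['eef_pos'],o['dq'].round(3))
c=viewer.get_calibration('wrist'); M=q2R(o['eef_rot'])
print(c['origin'],proj(c,o['eef_pos']+M@[0,-.011,.008]))
E
```

```text
[0.52259436 0.17724296 0.25840487] [-0.013  0.002  0.001  0.001  0.001  0.002]
[0.44388351 0.17381745 0.39273336] [[329.38448072 296.20313519]]
```

View pics/w2.png

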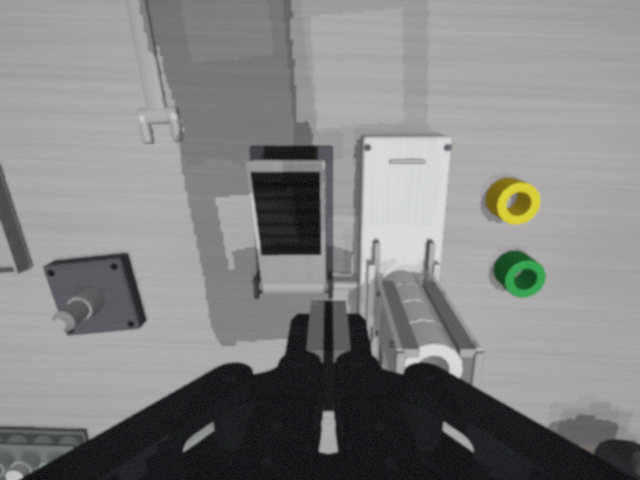

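```bash
python3 - <<'E'
from h import *
c=viewer.get_calibration('wrist')
a=ray(c,(361.5,136),.04); b=ray(c,(452.5,136),.04); print(a,b,np.linalg.norm(a-b))
y=np.arctan2(-(b-a)[0],(b-a)[1]); m=(a+b)/2
print('yaw',y,'pickup',m+.045*np.array([np.cos(y),np.sin(y),0]))
print('slot',ray(c,(407,161),.046))
# edges along length: casing left edge at v=300
print('left edge',ray(c,(356,280),.04))
w=.06+.0085
print('pedal end',ray(c,(248,161),w),ray(c,(326,161),w))
print('hinge',ray(c,(258,292),.02),ray(c,(327,292),.02))
def L(p,yaw,l): return np.array([p[0]+np.cos(yaw)*l[0]-np.sin(yaw)*l[1],p[1]+np.sin(yaw)*l[0]+np.cos(yaw)*l[1],l[2]])
for yaw in (.0,.02,.04):
  P=L(m,yaw,(.045,0,0)); print(yaw,P,'pad',L(P,yaw,(-.002,-.102,.06)),proj(c,[L(P,yaw,(.24,-.038,.04)),L(P,yaw,(-.045,-.038,.04)),L(P,yaw,(.1,-.102,.02)),L(P,yaw,(-.002,-.102,.06))]).round(1).tolist())
E
```

```text
[0.46279218 0.20272824 0.04      ] [0.45998234 0.27926821 0.04      ] 0.07659151917864244
yaw 0.03669421267615282 pickup [0.50635697 0.24264909 0.04      ]
slot [0.48145204 0.24182123 0.046     ]
left edge [0.59406814 0.20569206 0.04      ]
pedal end [0.4836115  0.11218791 0.0685    ] [0.48135618 0.17361747 0.0685    ]
hinge [0.61922628 0.10993701 0.02      ] [0.61668352 0.17916032 0.02      ]
0.0 [0.50638726 0.24099823 0.        ] pad [0.50438726 0.13899823 0.06      ] [[345.1, 413.0], [361.9, 134.3], [287.0, 281.2], [283.1, 186.5]]
0.02 [0.50637826 0.24189817 0.        ] pad [0.50641852 0.13987857 0.06      ] [[350.5, 413.8], [361.9, 135.2], [290.0, 283.2], [284.2, 189.0]]
0.04 [0.50635126 0.24279775 0.        ] pad [0.50843178 0.14079936 0.06      ] [[355.8, 414.4], [361.8, 136.2], [292.9, 285.1], [285.3, 191.4]]
```

```bash
python3 st.py .512 .142 .085
```

```text
pos [0.5226 0.1772 0.2584] toolx yaw 92.09 open -0.0 F [ 0.5 -0.9  0.1] t 3.4
shift tool [-0.0348 -0.0118  0.1734]
```

{"op": "step_arm", "data": {"plan": [[[-0.035,-0.012,0.173],[0,0,0]],[[-0.035,-0.012,0.173],[0,0,0]],[[-0.035,-0.012,0.173],[0,0,0]],[[-0.035,-0.012,0.173],[0,0,0]],[[-0.035,-0.012,0.173],[0,0,0]]], "fingers": 0}}

```text
time_s: 3.9
eef_pos: [0.5081, 0.1406, 0.0811]
eef_rot: [-0.003, 0.695, 0.719, -0.004]
wrist_force: [-0.6, 0.3, 0.5]
opening: -0.001
```

{"op": "step_arm", "data": {"plan": [[[0,0,0.01],[0,0,0]],[[0,-0.002,0.02],[0,0,0]],[[0,-0.004,0.03],[0,0,0]],[[0,-0.005,0.04],[0,0,0]],[[0,-0.005,0.044],[0,0,0]]]}}

```text
time_s: 4.4
eef_pos: [0.5069, 0.1426, 0.0427]
eef_rot: [0.0, 0.693, 0.721, -0.0]
wrist_force: [-7.2, -2.7, 9.1]
opening: 0.001
```

{"op": "step_arm", "data": {"plan": [[[0,0,0.002],[0,0,0]],[[0,0,0.004],[0,0,0]]]}}

```text
time_s: 4.6
eef_pos: [0.5067, 0.1426, 0.0391]
eef_rot: [0.0, 0.693, 0.721, -0.0]
wrist_force: [-7.4, -3.2, 9.7]
opening: -0.001
```

{"op": "step_arm", "data": {"plan": [[[0,0,0.002],[0,0,0]],[[0,0,0.003],[0,0,0]],[[0,0,0.003],[0,0,0]]]}}

```text
time_s: 4.9
eef_pos: [0.5064, 0.1426, 0.0371]
eef_rot: [-0.0, 0.693, 0.721, -0.001]
wrist_force: [-11.2, -3.9, 19.7]
opening: -0.0
```

```bash
python3 - <<'E'
from h import *
snap('side','s2'); snap('scene','s2b')
a=cv2.imread('pics/s2.png')[260:420,150:330]; cv2.imwrite('pics/c5.png',cv2.resize(a,None,fx=3.7,fy=3.7,interpolation=cv2.INTER_CUBIC))
print(telemetry.get_obs()['wrist_force'])
E
```

```text
[-10.36259581  -3.03489176  18.56508249]
```

View pics/c5.png

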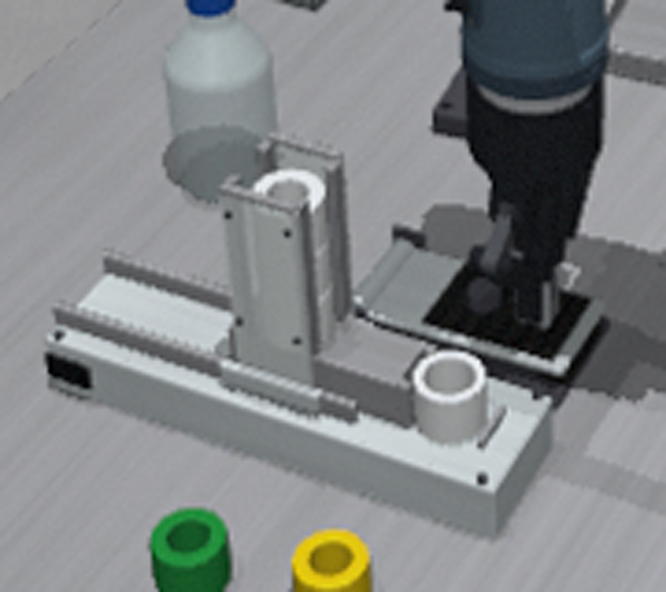

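{"op": "step_arm", "data": {"plan": [[[0,0,-0.015],[0,0,0]],[[0,0,-0.03],[0,0,0]],[[0,0,-0.045],[0,0,0]],[[0,0,-0.09],[0,0,0]],[[0,0,-0.12],[0,0,0]]], "fingers": 0}}

```text
time_s: 5.5
eef_pos: [0.5082, 0.1431, 0.1583]
eef_rot: [0.002, 0.693, 0.721, 0.002]
wrist_force: [0.2, 0.3, 0.5]
opening: -0.001
```

{"op": "step_arm", "data": {"plan": [[[0.06,-0.01,-0.05],[0,0,0]],[[0.06,-0.01,-0.05],[0,0,0]],[[0.06,-0.01,-0.05],[0,0,0]],[[0.06,-0.01,-0.05],[0,0,0]]], "fingers": 60}}

```text
time_s: 5.9
eef_pos: [0.4948, 0.2027, 0.2056]
eef_rot: [0.001, 0.693, 0.721, 0.001]
wrist_force: [0.2, -1.2, -1.0]
opening: 0.595
```

```bash
python3 - <<'E'
from h import *
snap('side','s3'); snap('scene','s3b');snap('wrist','w3')
o=telemetry.get_obs(); c=viewer.get_calibration('wrist'); print(o['eef_pos'],o['opening'])
for cam in ['scene','side','wrist']:
    k=viewer.get_calibration(cam)
    for d in nets.boxes_of('bushing_1a',cam)[:4]:
        e=d['extent']; print(cam,np.round(e),round(d['score'],2),ray(k,((e[0]+e[2])/2,(e[1]+e[3])/2),.056).round(4))
a=cv2.imread('pics/w3.png')
cv2.imwrite('pics/c6.png',a)
E
```

```text
[0.49383407 0.20147093 0.20346399] 0.5986770674736275
scene [473. 275. 481. 284.] 0.45 [0.4941 0.2518 0.056 ]
side [264. 351. 282. 378.] 0.84 [0.5061 0.2394 0.056 ]
side [195. 249. 226. 314.] 0.57 [0.7776 0.0623 0.056 ]
wrist [358. 213. 421. 277.] 0.68 [0.5063 0.2465 0.056 ]
wrist [196. 168. 435. 449.] 0.38 [0.5599 0.1939 0.056 ]
```

View pics/c6.png

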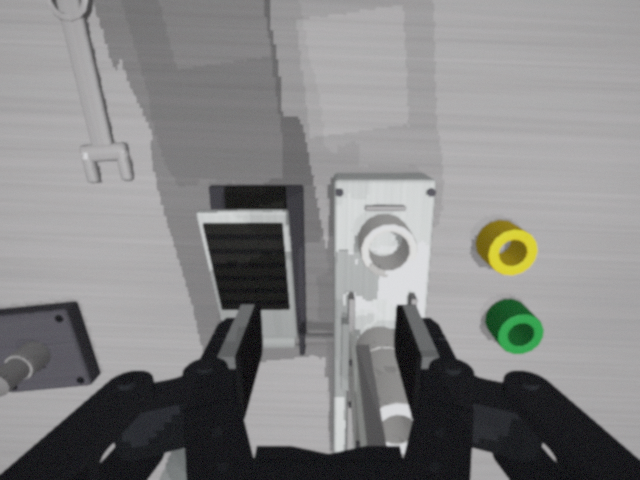

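```bash
python3 - <<'E'
import cv2
a=cv2.imread('pics/w3.png')
cv2.imwrite('pics/c7.png',cv2.resize(a[170:300,325:445],None,fx=5,fy=4.5,interpolation=cv2.INTER_CUBIC))
E
```

```text
(no output)
```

View pics/c7.png

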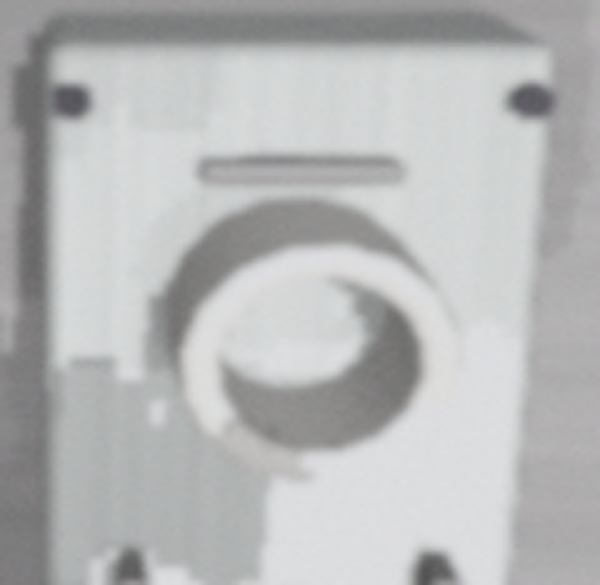

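```bash
python3 - <<'E'
from h import *
c=viewer.get_calibration('wrist')
print(ray(c,(388.8,250),.072), ray(c,(325+300/5-.4,170+170/4.5-.4),.046))
a=ray(c,(325+50/5,170+47/4.5),.04);b=ray(c,(325+550/5,170+47/4.5),.04);print(a,b,(a+b)/2)
E
python3 st.py .507 .2445 .150
```

```text
[0.5049651 0.243529  0.072    ] [0.48079998 0.24214042 0.046     ]
[0.4633186  0.20500717 0.04      ] [0.46057102 0.27844088 0.04      ] [0.46194481 0.24172402 0.04      ]
pos [0.494  0.2015 0.2035] toolx yaw 92.13 open 0.598 F [ 0.3 -0.4  0. ] t 6.2
shift tool [0.0425 0.0147 0.0535]
```

{"op": "step_arm", "data": {"plan": [[[0.0415,0.0132,0.05],[0,0,42]],[[0.0415,0.0132,0.05],[0,0,42]],[[0.0415,0.0132,0.05],[0,0,42]],[[0.0415,0.0132,0.05],[0,0,42]],[[0.0415,0.0132,0.05],[0,0,42]]], "fingers": 60}}

```text
time_s: 6.7
eef_pos: [0.5056, 0.2439, 0.1536]
eef_rot: [-0.0, 0.907, 0.421, -0.001]
wrist_force: [0.1, 0.6, -0.0]
opening: 0.607
```

{"op": "step_arm", "data": {"plan": [[[0,0,0],[0,0,42]],[[0,0,0],[0,0,42]],[[0,0,0],[0,0,42]],[[0,0,0],[0,0,42]],[[0,0,0],[0,0,42]]]}}

```text
time_s: 7.2
eef_pos: [0.5058, 0.2437, 0.1539]
eef_rot: [0.0, 0.998, 0.068, -0.001]
wrist_force: [-1.1, 0.2, -0.1]
opening: 0.601
```

{"op": "step_arm", "data": {"plan": [[[0,0,0.02],[0,0,6]],[[0,0,0.02],[0,0,6]],[[0,0,0.02],[0,0,6]]]}}

```text
time_s: 7.5
eef_pos: [0.5054, 0.2438, 0.1339]
eef_rot: [0.0, 1.0, 0.02, -0.001]
wrist_force: [0.5, 0.5, -0.0]
opening: 0.595
```

```bash
python3 st.py .5055 .2435 .062; python3 - <<'E'
from h import *
snap('side','s4')
a=cv2.imread('pics/s4.png')[200:420,170:370]; cv2.imwrite('pics/c8.png',cv2.resize(a,None,fx=2.7,fy=2.7,interpolation=cv2.INTER_CUBIC))
E
```

```text
pos [0.5054 0.2438 0.1339] toolx yaw 2.33 open 0.595 F [ 0.5  0.5 -0. ] t 7.5
shift tool [0.0003 0.0003 0.0719]
```

View pics/c8.png

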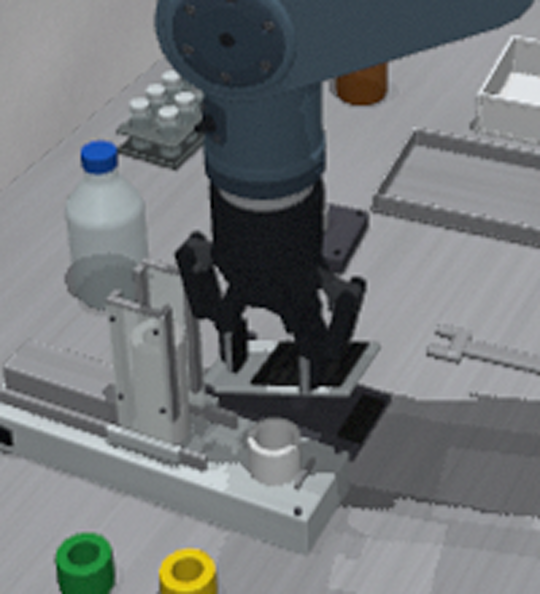

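{"op": "step_arm", "data": {"plan": [[[0,0,-0.02],[0,0,-42]],[[0,0,-0.02],[0,0,-42]],[[0,0,-0.02],[0,0,-42]],[[0,0,-0.02],[0,0,-42]],[[0,0,-0.02],[0,0,-42]]], "fingers": 60}}

```text
time_s: 8.05
eef_pos: [0.5064, 0.2443, 0.1556]
eef_rot: [0.0, 0.925, 0.38, 0.001]
wrist_force: [0.7, -1.1, -0.3]
opening: 0.597
```

{"op": "step_arm", "data": {"plan": [[[0,0,0],[0,0,-42]],[[0,0,0],[0,0,-42]],[[0,0,0],[0,0,-42]],[[0,0,0],[0,0,-42]],[[0,0,0],[0,0,-42]]]}}

```text
time_s: 8.55
eef_pos: [0.5064, 0.2444, 0.1555]
eef_rot: [0.0, 0.727, 0.686, 0.001]
wrist_force: [-0.1, 0.6, -0.3]
opening: 0.599
```

{"op": "step_arm", "data": {"plan": [[[0,0,0],[0,0,-6]],[[0,0,0],[0,0,-6]],[[0,0,0],[0,0,-6]]]}}

```text
time_s: 8.85
eef_pos: [0.5062, 0.2443, 0.1552]
eef_rot: [0.0, 0.694, 0.72, 0.0]
wrist_force: [-0.3, 0.4, 0.0]
opening: 0.598
```

```bash
python3 st.py .5055 .2435 .062; python3 - <<'E'
from h import *
snap('wrist','w5')
E
```

```text
pos [0.5062 0.2443 0.1552] toolx yaw 92.09 open 0.598 F [-0.3  0.4  0. ] t 8.85
shift tool [-0.0008 -0.0008  0.0932]
```

View pics/w5.png

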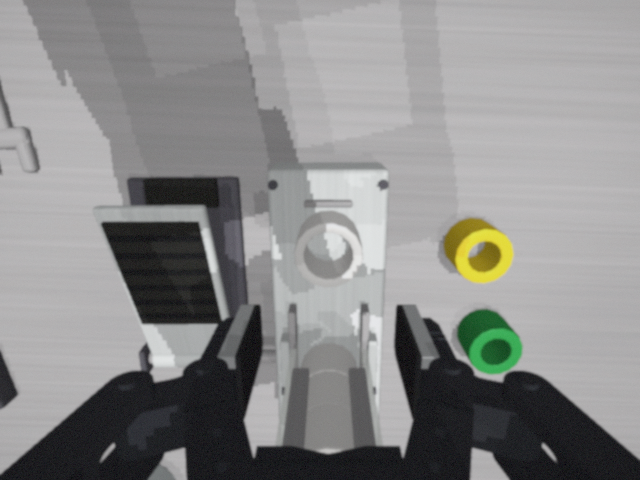

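```bash
cat > ring.py <<'E'
from h import *
from scipy.ndimage import map_coordinates, gaussian_filter
from scipy.optimize import minimize
import sys
def circ(c,x,y,z,r,n=120):
    t=np.linspace(0,2*np.pi,n,endpoint=False); return proj(c,np.c_[x+r*np.cos(t),y+r*np.sin(t),np.full(n,z)])
def score(g,c,x,y,z,r,d=.0012):
    a=circ(c,x,y,z,r-d); b=circ(c,x,y,z,r+d)
    return np.abs(np.mean(np.tanh((map_coordinates(g,[b[:,1],b[:,0]],order=1)-map_coordinates(g,[a[:,1],a[:,0]],order=1))/20)))
def find(im,c,x0,y0,z,radii,rng=.006):
    g=gaussian_filter(cv2.cvtColor(im,cv2.COLOR_RGB2GRAY).astype(float),.7); best=None
    out=[]
    for rs in radii:
        f=lambda p:-sum(score(g,c,p[0],p[1],z,r) for r in rs)
        G=[(f((x0+a,y0+b)),x0+a,y0+b) for a in np.arange(-rng,rng+1e-6,.001) for b in np.arange(-rng,rng+1e-6,.001)]
        s=min(G); r=minimize(f,s[1:],method='Nelder-Mead',options=dict(initial_simplex=[s[1:],(s[1]+.0007,s[2]),(s[1],s[2]+.0007)]))
        out.append((round(-r.fun,3),r.x.round(4),rs))
    return out
def draw(im,c,x,y,z,rs,name,pad=.035,k=5):
    im=cv2.cvtColor(im,cv2.COLOR_RGB2BGR); p=circ(c,x,y,z,pad); l,t=p.min(0).astype(int); r,b=p.max(0).astype(int)
    l,t=max(l,0),max(t,0)
    cr=cv2.resize(im[t:b,l:r],None,fx=k,fy=k,interpolation=cv2.INTER_CUBIC)
    for rr in rs:
        q=((circ(c,x,y,z,rr)-[l,t]+.5)*k).astype(int); cv2.polylines(cr,[q],True,(0,0,255),1)
    cv2.imwrite('pics/'+name+'.png',cr)
E
python3 - <<'E'
from ring import *
im=cv2.cvtColor(cv2.imread('pics/w5.png'),cv2.COLOR_BGR2RGB); c=viewer.get_calibration('wrist')
o=find(im,c,.505,.2435,.072,[(.014,),(.011,),(.02,),(.014,.02),(.011,.02)]); print(*o,sep='\n')
draw(im,c,*o[3][1],.072,(.014,.02),'r5')
E
```

```text
(np.float64(0.727), array([0.5045, 0.2435]), (0.014,))
(np.float64(0.495), array([0.4974, 0.2491]), (0.011,))
(np.float64(0.574), array([0.4991, 0.2433]), (0.02,))
(np.float64(0.968), array([0.5051, 0.243 ]), (0.014, 0.02))
(np.float64(0.977), array([0.4984, 0.2428]), (0.011, 0.02))
```

View pics/r5.png

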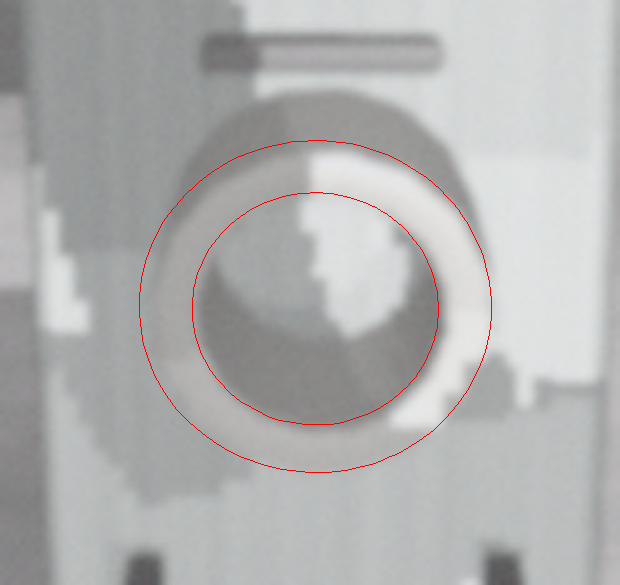

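```bash
python3 st.py .505 .2437 .053
```

```text
pos [0.5061 0.2443 0.155 ] toolx yaw 92.1 open 0.6 F [-0.1  0.5  0.4] t 8.9
shift tool [-0.0006 -0.0012  0.102 ]
```

{"op": "step_arm", "data": {"plan": [[[0,-0.001,0.04],[0,0,0]],[[0,-0.001,0.075],[0,0,0]],[[0,-0.001,0.102],[0,0,0]],[[0,-0.001,0.102],[0,0,0]]], "fingers": 60}}

```text
time_s: 9.3
eef_pos: [0.5015, 0.2434, 0.0487]
eef_rot: [-0.002, 0.694, 0.72, -0.003]
wrist_force: [-0.5, 0.0, -0.5]
opening: 0.601
```

```bash
python3 st.py .505 .2435 .053; python3 - <<'E'
from h import *
snap('side','s6'); snap('wrist','w6')
a=cv2.imread('pics/s6.png')[200:420,170:370]; cv2.imwrite('pics/c8b.png',cv2.resize(a,None,fx=2.7,fy=2.7,interpolation=cv2.INTER_CUBIC))
E
```

```text
pos [0.5015 0.2434 0.0487] toolx yaw 92.12 open 0.601 F [-0.5  0.  -0.5] t 9.3
shift tool [-0.      0.0034 -0.0043]
```

View pics/c8b.png

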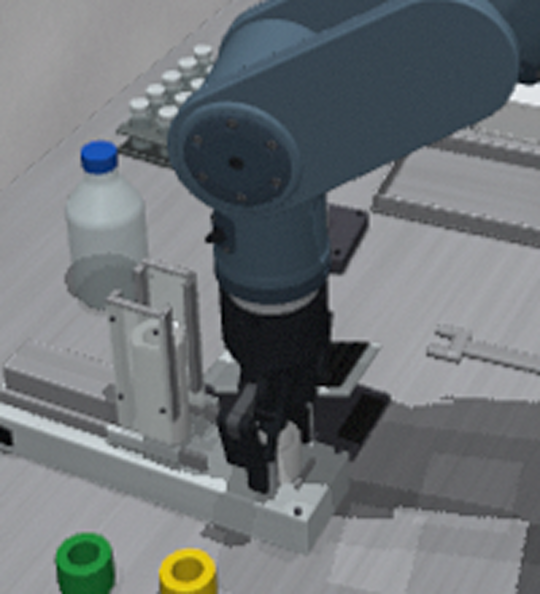

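View pics/w6.png

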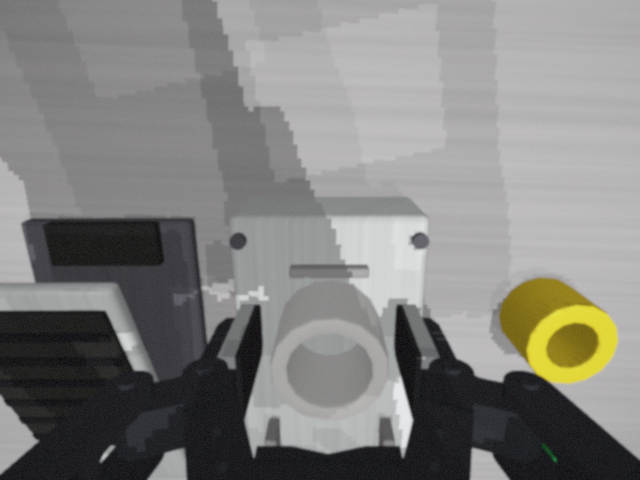

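{"op": "step_arm", "data": {"plan": [[[0,0,0],[0,0,0]],[[0,0,0],[0,0,0]],[[0,0,0],[0,0,0]]], "fingers": 60}}

```text
time_s: 9.7
eef_pos: [0.5059, 0.2445, 0.0541]
eef_rot: [0.001, 0.693, 0.721, 0.001]
wrist_force: [0.6, 0.4, -0.8]
opening: 0.603
```

```bash
python3 st.py .505 .2435 .053; python3 - <<'E'
from ring import *
im=snap('wrist','w7'); c=viewer.get_calibration('wrist')
o=find(im,c,.505,.2435,.072,[(.014,),(.02,),(.014,.02)]); print(*o,sep='\n')
draw(im,c,*o[0][1],.072,(.014,.02),'r7',k=4)
E
```

```text
pos [0.5059 0.2445 0.0541] toolx yaw 92.2 open 0.603 F [ 0.6  0.4 -0.8] t 9.7
shift tool [-0.001  -0.0009  0.0011]
(np.float64(0.857), array([0.5049, 0.2437]), (0.014,))
(np.float64(0.301), array([0.5066, 0.245 ]), (0.02,))
(np.float64(1.032), array([0.5061, 0.2439]), (0.014, 0.02))
```

View pics/r7.png

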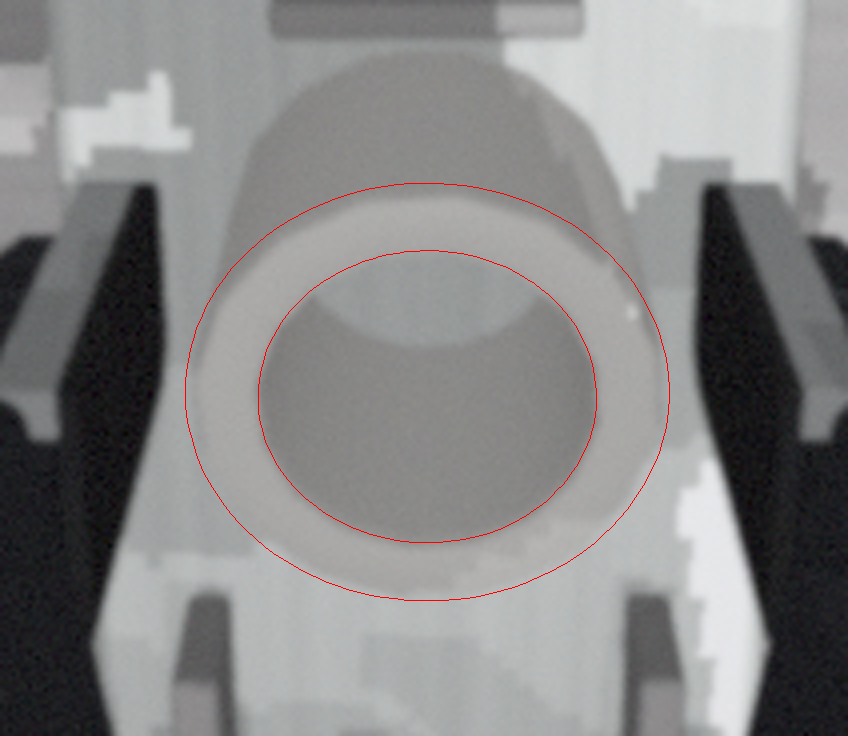

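{"op": "step_arm", "data": {"plan": [[[-0.0008,-0.001,0.001],[0,0,0]],[[-0.0008,-0.001,0.001],[0,0,0]],[[-0.0008,-0.001,0.001],[0,0,0]],[[-0.0008,-0.001,0.001],[0,0,0]]], "fingers": 0}}

```text
time_s: 10.15
eef_pos: [0.505, 0.2438, 0.0531]
eef_rot: [0.001, 0.693, 0.721, 0.001]
wrist_force: [-1.4, -0.1, 7.2]
opening: 0.447
```

{"op": "step_arm", "data": {"plan": [[[0,0,0],[0,0,0]],[[0,0,-0.02],[0,0,0]],[[0,0,-0.06],[0,0,0]],[[0,0,-0.1],[0,0,0]],[[0,0,-0.1],[0,0,0]]]}}

```text
time_s: 10.65
eef_pos: [0.5078, 0.2445, 0.1579]
eef_rot: [0.003, 0.693, 0.721, 0.005]
wrist_force: [0.2, 0.7, 0.8]
opening: 0.457
```

```bash
python3 st.py .632 -.058 .150; python3 - <<'E'
from ring import *
im=snap('wrist','w8'); c=viewer.get_calibration('wrist'); p=telemetry.get_obs()['eef_pos']
z=p[2]-.013+.032
o=find(im,c,p[0],p[1],z,[(.014,),(.02,)]); print(p,*o,sep='\n')
draw(im,c,*o[0][1],z,(.014,.02),'r8',k=4)
E
```

```text
pos [0.5078 0.2445 0.1579] toolx yaw 92.21 open 0.457 F [0.2 0.7 0.8] t 10.65
shift tool [-0.3071  0.1124  0.0085]
[0.5061162  0.24403435 0.15508872]
(np.float64(0.833), array([0.507 , 0.2433]), (0.014,))
(np.float64(0.821), array([0.507 , 0.2441]), (0.02,))
```

View pics/r8.png

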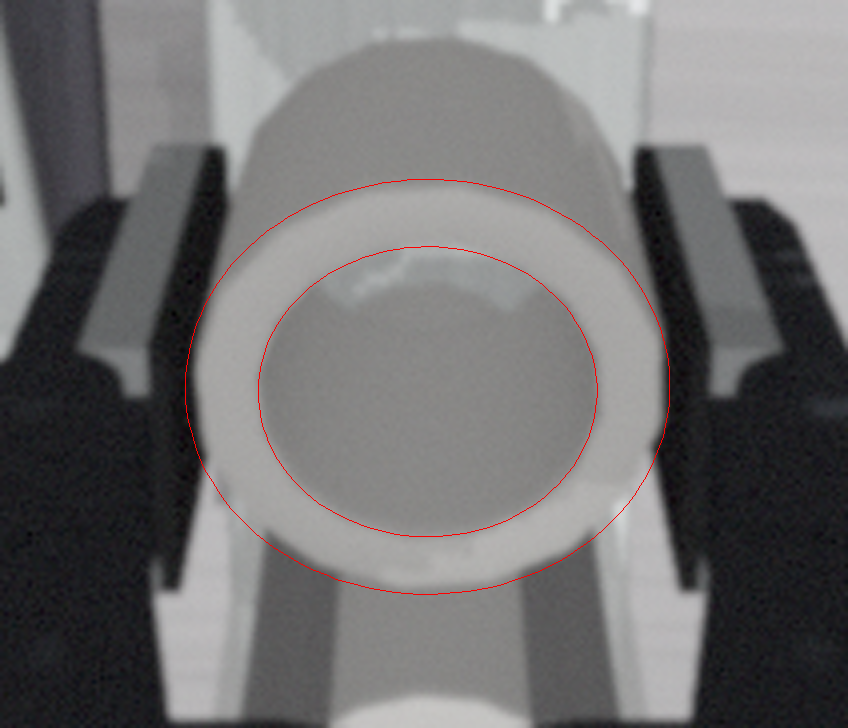

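{"op": "step_arm", "data": {"plan": [[[-0.306,0.114,0.0],[0,0,0]],[[-0.306,0.114,0.0],[0,0,0]],[[-0.306,0.114,0.0],[0,0,0]],[[-0.306,0.114,0.0],[0,0,0]],[[-0.306,0.114,0.0],[0,0,0]]], "fingers": 0}}

```text
time_s: 11.2
eef_pos: [0.5995, 0.011, 0.15]
eef_rot: [-0.001, 0.693, 0.721, -0.001]
wrist_force: [0.3, 0.9, -0.9]
opening: 0.45
```

```bash
python3 st.py .632 -.058 .150
```

```text
pos [0.5995 0.011  0.15  ] toolx yaw 92.2 open 0.45 F [ 0.3  0.9 -0.9] t 11.2
shift tool [-0.0702  0.0298 -0.0001]
```

{"op": "step_arm", "data": {"plan": [[[-0.065,0.028,0.0],[0,0,0]],[[-0.065,0.028,0.0],[0,0,0]],[[-0.065,0.028,0.0],[0,0,0]],[[-0.065,0.028,0.0],[0,0,0]],[[-0.065,0.028,0.0],[0,0,0]]], "fingers": 0}}

```text
time_s: 11.7
eef_pos: [0.6295, -0.0495, 0.1507]
eef_rot: [-0.001, 0.693, 0.721, -0.0]
wrist_force: [0.7, 0.4, -0.2]
opening: 0.451
```

```bash
cat > hold.py <<'E'
from ring import *
import sys
n=sys.argv[1]; rr=float(sys.argv[2]) if len(sys.argv)>2 else .014
im=snap('wrist',n); c=viewer.get_calibration('wrist'); p=telemetry.get_obs()['eef_pos']
z=p[2]-.013+.032
o=find(im,c,p[0],p[1],z,[(.014,),(.011,),(.0195,)]); print(p,*o,sep='\n'); print('off',[(a[1]-p[:2]).round(4) for a in o])
i=0 if rr==.014 else 1
draw(im,c,*o[i][1],z,(rr,.0195),'r'+n,k=4)
E
python3 hold.py w9; python3 st.py .632 -.058 .150
```

```text
[ 0.62972334 -0.04940353  0.15097401]
(np.float64(0.934), array([ 0.6303, -0.05  ]), (0.014,))
(np.float64(0.414), array([ 0.631 , -0.0459]), (0.011,))
(np.float64(0.499), array([ 0.632 , -0.0503]), (0.0195,))
off [array([ 0.0006, -0.0006]), array([0.0013, 0.0035]), array([ 0.0023, -0.0009])]
pos [ 0.6297 -0.0494  0.151 ] toolx yaw 92.3 open 0.446 F [ 0.4 -0.  -1. ] t 11.75
shift tool [-0.0087  0.0019  0.001 ]
```

View pics/w9.png

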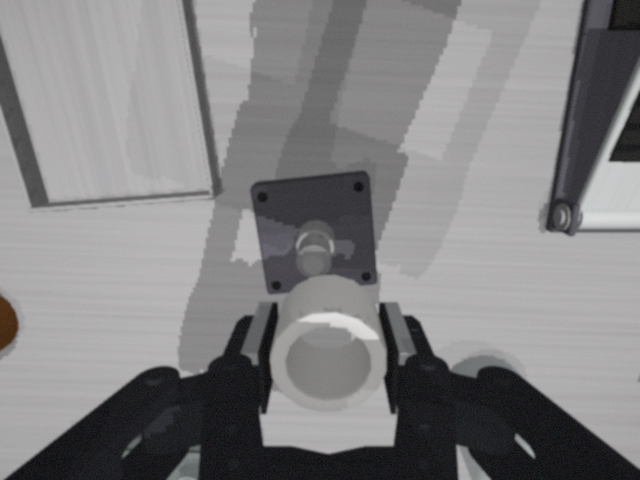

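```bash
cat > pin.py <<'E'
from ring import *
import sys
im=snap('wrist','p'+sys.argv[1]); c=viewer.get_calibration('wrist'); p=telemetry.get_obs()['eef_pos']
for z,r in [(.072,.006),(.066,.010),(.042,.0122)]:
    o=find(im,c,.632,-.0585,z,[(r,)],.004); print(z,r,o)
# screws: dark blobs
g=cv2.GaussianBlur(cv2.cvtColor(im,cv2.COLOR_RGB2GRAY),(3,3),0)
P=[]
for a in [(-.0365+.0045,-.032),(-.032,.032),(.032,-.032),(.032,.032)]:
    y=.146; X=np.array([.632,-.0585])+[a[0]*np.cos(y)-a[1]*np.sin(y),a[0]*np.sin(y)+a[1]*np.cos(y)]
    u,v=proj(c,[X[0],X[1],.02])[0].astype(int); w=8
    s=g[v-w:v+w+1,u-w:u+w+1].astype(float)
    if s.shape!=(17,17): continue
    m=np.clip(np.percentile(s,20)-8-s,0,None)
    if m.sum()<1: P.append(None); continue
    yy,xx=np.mgrid[-w:w+1,-w:w+1]; P.append(ray(c,(u+(m*xx).sum()/m.sum(),v+(m*yy).sum()/m.sum()),.02).round(4))
print(P, np.mean([q for q in P if q is not None],0) if len(P) else '')
draw(im,c,.6322,-.0583,.05,(),'rp'+sys.argv[1],pad=.05,k=5)
E
python3 pin.py 1
```

```text
0.072 0.006 [(np.float64(0.389), array([ 0.6333, -0.0588]), (0.006,))]
0.066 0.01 [(np.float64(0.531), array([ 0.6328, -0.0585]), (0.01,))]
0.042 0.0122 [(np.float64(0.647), array([ 0.6336, -0.0583]), (0.0122,))]
[array([ 0.607 , -0.0941,  0.02  ]), array([ 0.5977, -0.0312,  0.02  ]), array([ 0.6699, -0.0853,  0.02  ]), array([ 0.6605, -0.022 ,  0.02  ])] [ 0.633775 -0.05815   0.02    ]
```

View pics/rp1.png

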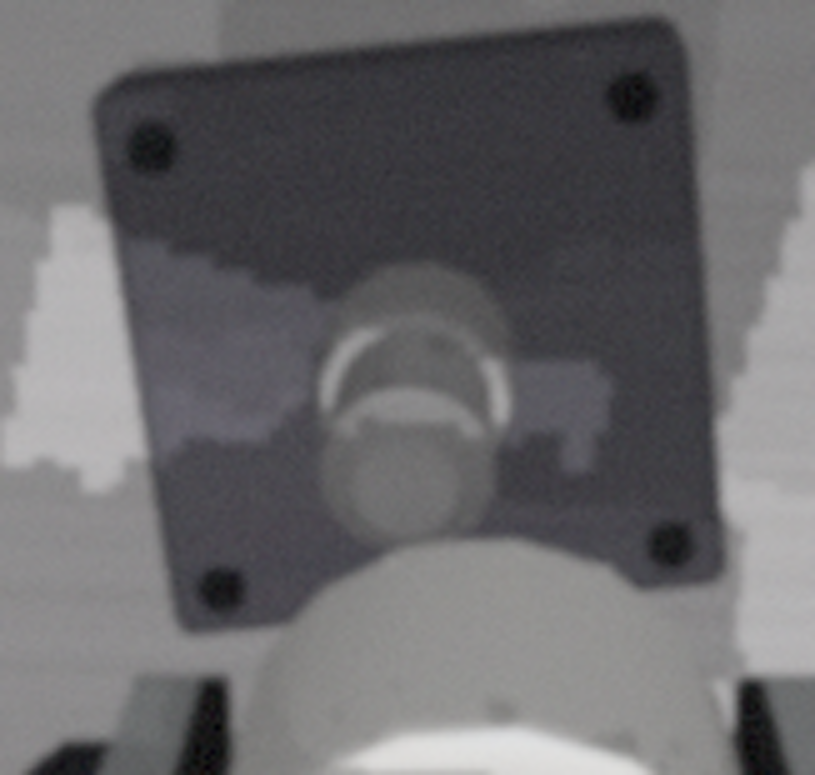

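```bash
python3 st.py .6327 -.0576 .095
```

```text
pos [ 0.6299 -0.0495  0.1513] toolx yaw 92.31 open 0.449 F [ 0.2  0.1 -1. ] t 11.8
shift tool [-0.0082  0.0025  0.0563]
```

{"op": "step_arm", "data": {"plan": [[[-0.0082,0.0025,0.03],[0,0,0]],[[-0.0082,0.0025,0.05],[0,0,0]],[[-0.0082,0.0025,0.056],[0,0,0]],[[-0.0082,0.0025,0.056],[0,0,0]],[[-0.0082,0.0025,0.056],[0,0,0]]], "fingers": 0}}

```text
time_s: 12.3
eef_pos: [0.634, -0.0589, 0.0967]
eef_rot: [0.001, 0.693, 0.721, 0.0]
wrist_force: [-0.6, -0.6, -0.5]
opening: 0.455
```

{"op": "step_arm", "data": {"plan": [[[0,0,0],[0,0,0]],[[0,0,0],[0,0,0]]]}}

```text
time_s: 12.5
eef_pos: [0.6342, -0.0593, 0.0969]
eef_rot: [0.001, 0.693, 0.721, 0.001]
wrist_force: [0.2, 0.1, 0.2]
opening: 0.453
```

```bash
python3 st.py .6327 -.0576 .063; python3 - <<'E'
from h import *
snap('side','s10'); snap('scene','s10b'); snap('wrist','w10')
a=cv2.imread('pics/s10.png')[220:320,230:350]; cv2.imwrite('pics/c10.png',cv2.resize(a,None,fx=5,fy=5,interpolation=cv2.INTER_CUBIC))
E
```

```text
pos [ 0.6342 -0.0593  0.0969] toolx yaw 92.21 open 0.453 F [0.2 0.1 0.2] t 12.5
shift tool [ 0.0018 -0.0015  0.0339]
```

View pics/c10.png

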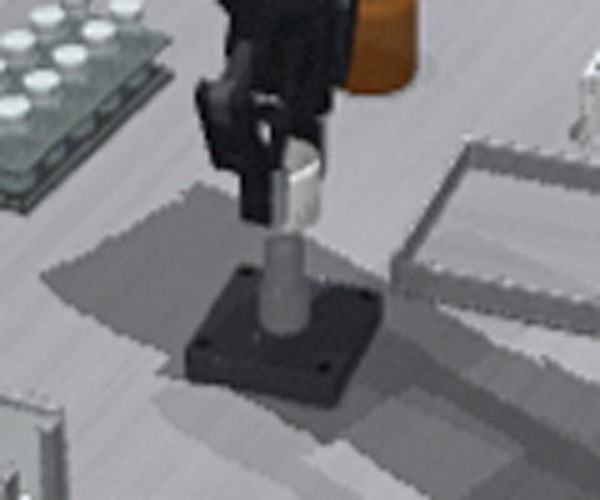

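{"op": "step_arm", "data": {"plan": [[[0.0018,-0.0015,0],[0,0,0]],[[0.0018,-0.0015,0.006],[0,0,0]],[[0.0018,-0.0015,0.012],[0,0,0]],[[0.0018,-0.0015,0.018],[0,0,0]],[[0.0018,-0.0015,0.024],[0,0,0]]], "fingers": 0}}

```text
time_s: 13.15
eef_pos: [0.6315, -0.0575, 0.0706]
eef_rot: [-0.0, 0.693, 0.721, -0.0]
wrist_force: [0.6, -0.3, -0.3]
opening: 0.453
```

{"op": "step_arm", "data": {"plan": [[[0,0,0.0],[0,0,0]],[[0,0,0.004],[0,0,0]],[[0,0,0.008],[0,0,0]]]}}

```text
time_s: 13.45
eef_pos: [0.6321, -0.0576, 0.0636]
eef_rot: [0.0, 0.693, 0.721, 0.0]
wrist_force: [0.4, 0.0, -0.3]
opening: 0.456
```

{"op": "step_arm", "data": {"plan": [[[0,0,0.004],[0,0,0]],[[0,0,0.008],[0,0,0]],[[0,0,0.01],[0,0,0]],[[0,0,0.012],[0,0,0]],[[0,0,0.012],[0,0,0]]], "fingers": 0}}

```text
time_s: 13.95
eef_pos: [0.6316, -0.0575, 0.0513]
eef_rot: [-0.0, 0.693, 0.721, -0.0]
wrist_force: [-0.2, 0.5, -1.0]
opening: 0.452
```

{"op": "step_arm", "data": {"plan": [[[0,0,0.005],[0,0,0]],[[0,0,0.01],[0,0,0]],[[0,0,0.014],[0,0,0]],[[0,0,0.017],[0,0,0]],[[0,0,0.017],[0,0,0]]], "fingers": 0}}

```text
time_s: 14.45
eef_pos: [0.6313, -0.0574, 0.0338]
eef_rot: [-0.001, 0.693, 0.721, -0.0]
wrist_force: [0.3, -0.2, 0.0]
opening: 0.449
```

{"op": "step_arm", "data": {"plan": [[[0,0,0.001],[0,0,0]],[[0,0,0.002],[0,0,0]],[[0,0,0.002],[0,0,0]]], "fingers": 0}}

```text
time_s: 14.75
eef_pos: [0.6323, -0.0577, 0.0332]
eef_rot: [0.0, 0.693, 0.721, 0.0]
wrist_force: [-1.0, 1.0, 1.9]
opening: 0.452
```

{"op": "step_arm", "data": {"plan": [[[0,0,0],[0,0,0]],[[0,0,0],[0,0,0]],[[0,0,0],[0,0,0]]], "fingers": 58}}

```text
time_s: 15.05
eef_pos: [0.6317, -0.0575, 0.0325]
eef_rot: [-0.0, 0.693, 0.721, -0.0]
wrist_force: [0.2, -1.0, -0.5]
opening: 0.581
```

```bash
python3 st.py .6316 -.0575 .033; python3 - <<'E'
from h import *
snap('side','s11'); snap('scene','s11b'); snap('wrist','w11')
a=cv2.imread('pics/s11.png')[220:320,230:350]; a=cv2.resize(a,None,fx=3.3,fy=5,interpolation=cv2.INTER_CUBIC)
b=cv2.imread('pics/w11.png'); b=cv2.resize(b[150:450,200:460],(400,500)); cv2.imwrite('pics/c11.png',np.hstack([a,b]))
E
```

```text
pos [ 0.6317 -0.0575  0.0325] toolx yaw 92.2 open 0.581 F [ 0.2 -1.  -0.5] t 15.05
shift tool [ 0.     -0.0001 -0.0005]
```

View pics/c11.png

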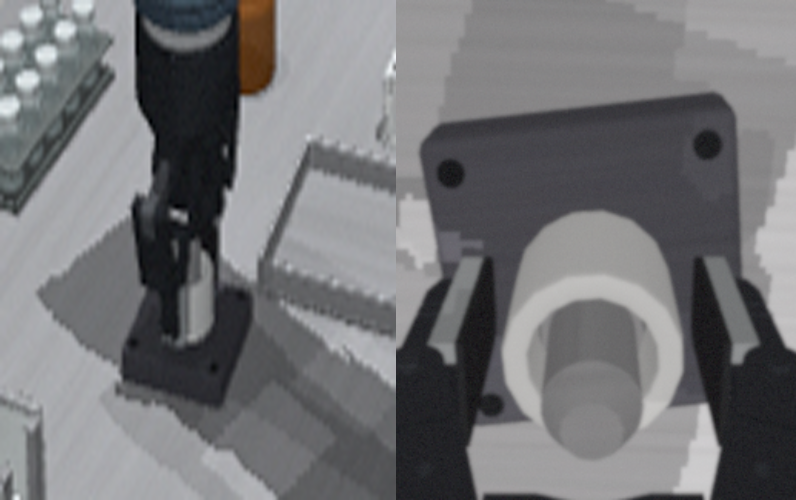

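{"op": "step_arm", "data": {"plan": [[[0,0,0],[0,0,0]],[[0,0,0],[0,0,0]],[[0,0,0],[0,0,0]]], "fingers": 0}}

```text
time_s: 15.5
eef_pos: [0.6321, -0.0576, 0.0329]
eef_rot: [0.0, 0.693, 0.721, 0.0]
wrist_force: [-0.0, -0.0, 2.1]
opening: 0.451
```

{"op": "step_arm", "data": {"plan": [[[0,0,-0.02],[0,0,0]],[[0,0,-0.04],[0,0,0]],[[0,0,-0.08],[0,0,0]],[[0,0,-0.12],[0,0,0]],[[-0.03,0,-0.16],[0,0,0]]]}}

```text
time_s: 16.0
eef_pos: [0.6323, -0.0845, 0.1933]
eef_rot: [-0.001, 0.692, 0.722, 0.0]
wrist_force: [1.7, -0.7, -1.2]
opening: 0.452
```

```bash
python3 st.py .55 -.33 .20; python3 - <<'E'
from h import *
snap('scene','s12'); k=viewer.get_calibration('scene')
for n in ['tray','tub']: print(n,[(np.round(d['extent']),round(d['score'],2)) for d in nets.boxes_of(n,'scene')][:3])
E
```

```text
pos [ 0.6323 -0.0845  0.1933] toolx yaw 92.42 open 0.452 F [ 1.7 -0.7 -1.2] t 16.0
shift tool [-0.2418 -0.0926 -0.007 ]
tray [(array([263., 208., 326., 274.]), 0.82), (array([208., 251., 231., 291.]), 0.67)]
tub [(array([146., 165., 218., 220.]), 0.83), (array([209., 184., 280., 246.]), 0.75)]
```

{"op": "step_arm", "data": {"plan": [[[-0.24,-0.08,-0.01],[0,0,0]],[[-0.24,-0.08,-0.01],[0,0,0]],[[-0.24,-0.08,-0.01],[0,0,0]],[[-0.24,-0.08,-0.01],[0,0,0]],[[-0.24,-0.08,-0.01],[0,0,0]]], "fingers": 0}}

```text
time_s: 16.65
eef_pos: [0.5616, -0.3279, 0.2003]
eef_rot: [-0.002, 0.693, 0.721, 0.0]
wrist_force: [1.5, -0.4, -1.0]
opening: 0.452
```

{"op": "step_arm", "data": {"plan": [[[-0.03,0,0],[0,0,0]],[[-0.03,0,0],[0,0,0]],[[-0.03,0,0],[0,0,0]],[[-0.03,0,0],[0,0,0]]]}}

```text
time_s: 17.05
eef_pos: [0.5641, -0.3555, 0.2009]
eef_rot: [-0.001, 0.693, 0.721, 0.0]
wrist_force: [0.5, 0.3, -0.9]
opening: 0.449
```

```bash
python3 st.py .55 -.33 .20; python3 - <<'E'
from h import *
snap('wrist','w13')
E
```

```text
pos [ 0.5641 -0.3555  0.2009] toolx yaw 92.26 open 0.449 F [ 0.5  0.3 -0.9] t 17.05
shift tool [ 0.026 -0.013  0.001]
```

View pics/w13.png

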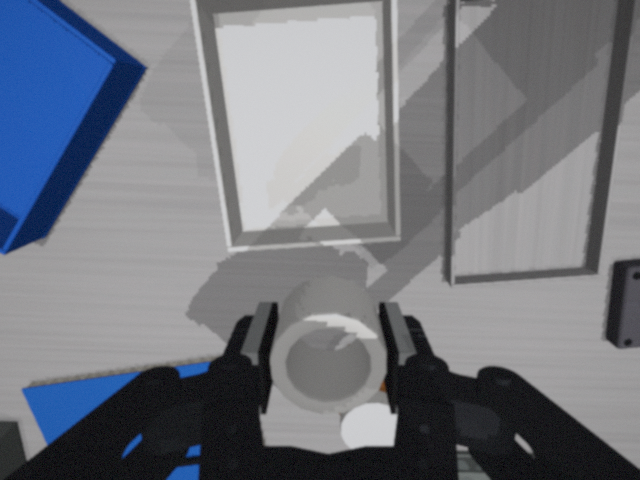

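```bash
python3 - <<'E'
from h import *
c=viewer.get_calibration('wrist'); S=viewer.get_calibration('scene')
a=ray(c,(229,249),.048); b=ray(c,(400.5,239),.048); y=np.arctan2(-(b-a)[0],(b-a)[1]); m=(a+b)/2
print('tub',a,b,np.linalg.norm(a-b),y,'c',m-.086*np.array([np.cos(y),np.sin(y),0]))
print('left edge',ray(c,(195,3),.048),'right',ray(c,(396,3),.048))
a=ray(c,(446,285),.022); b=ray(c,(600,275),.022); y=np.arctan2(-(b-a)[0],(b-a)[1]); m=(a+b)/2
print('tray',a,b,np.linalg.norm(a-b),y,'c',m-.11*np.array([np.cos(y),np.sin(y),0]))
print('jar',ray(c,(367,425),.085),ray(S,(216,260),.08))
E
```

```text
tub [ 0.58658027 -0.42885081  0.048     ] [ 0.57369211 -0.30136186  0.048     ] 0.12813874580044854 0.10075015585347592 c [ 0.4945723 -0.3737562  0.048    ]
left edge [ 0.42450252 -0.44454413  0.048     ] right [ 0.41939316 -0.31884059  0.048     ]
tray [ 0.62051262 -0.25405576  0.022     ] [ 0.60642944 -0.12674386  0.022     ] 0.12808846314377548 0.11017156550934147 c [ 0.50413793 -0.20249418  0.022     ]
jar [ 0.71075747 -0.3202224   0.085     ] [ 0.71679503 -0.3099412   0.08      ]
```

```bash
python3 st.py .5423 -.369 .08
```

```text
pos [ 0.5644 -0.3554  0.2014] toolx yaw 92.3 open 0.455 F [-0.3 -0.3 -1.5] t 17.1
shift tool [-0.0129 -0.0224  0.1214]
```

{"op": "step_arm", "data": {"plan": [[[-0.013,-0.0225,0.05],[0,0,0]],[[-0.013,-0.0225,0.1],[0,0,0]],[[-0.013,-0.0225,0.12],[0,0,0]],[[-0.013,-0.0225,0.12],[0,0,0]],[[-0.013,-0.0225,0.12],[0,0,0]]], "fingers": 0}}

```text
time_s: 17.6
eef_pos: [0.5429, -0.3703, 0.0829]
eef_rot: [-0.0, 0.693, 0.721, 0.0]
wrist_force: [-0.6, 0.1, 0.3]
opening: 0.453
```

```bash
python3 st.py .5423 -.369 .018
```

```text
pos [ 0.5429 -0.3703  0.0829] toolx yaw 92.28 open 0.453 F [-0.6  0.1  0.3] t 17.6
shift tool [ 0.0013 -0.0006  0.0649]
```

{"op": "step_arm", "data": {"plan": [[[0.001,0,0.03],[0,0,0]],[[0.001,0,0.05],[0,0,0]],[[0.001,0,0.058],[0,0,0]],[[0.001,0,0.064],[0,0,0]],[[0.001,0,0.065],[0,0,0]]], "fingers": 0}}

```text
time_s: 18.1
eef_pos: [0.5431, -0.3707, 0.0187]
eef_rot: [0.001, 0.693, 0.721, -0.0]
wrist_force: [-0.6, -1.2, -0.5]
opening: 0.456
```

{"op": "step_arm", "data": {"plan": [[[0,0,0],[0,0,0]],[[0,0,0.001],[0,0,0]],[[0,0,0.001],[0,0,0]]]}}

```text
time_s: 18.4
eef_pos: [0.5426, -0.3706, 0.0172]
eef_rot: [0.001, 0.693, 0.721, -0.0]
wrist_force: [-0.2, 0.2, -1.2]
opening: 0.453
```

Release, lift straight up.

{"op": "step_arm", "data": {"plan": [[[0,0,0],[0,0,0]],[[0,0,0],[0,0,0]],[[0,0,0],[0,0,0]]], "fingers": 60}}

```text
time_s: 18.7
eef_pos: [0.5423, -0.3703, 0.0166]
eef_rot: [0.0, 0.693, 0.721, -0.0]
wrist_force: [0.2, 0.6, -0.3]
opening: 0.598
```

{"op": "step_arm", "data": {"plan": [[[0,0,-0.02],[0,0,0]],[[0,0,-0.05],[0,0,0]],[[0,0,-0.1],[0,0,0]],[[0,0,-0.15],[0,0,0]],[[0.03,0,-0.19],[0,0,0]]]}}

```text
time_s: 19.2
eef_pos: [0.5414, -0.3434, 0.2101]
eef_rot: [0.002, 0.695, 0.719, -0.0]
wrist_force: [0.0, 0.5, 0.7]
opening: 0.601
```

```bash
python3 - <<'E'
from h import *
snap('scene','s14');snap('wrist','w14')
a=cv2.imread('pics/s14.png')[170:320,190:390]; a=cv2.resize(a,None,fx=2,fy=2); b=cv2.resize(cv2.imread('pics/w14.png'),(400,300)); cv2.imwrite('pics/c14.png',np.hstack([a,b]))
E
python3 st.py .512 .142 .15
```

```text
pos [ 0.5442 -0.3402  0.2146] toolx yaw 92.3 open 0.599 F [ 0.9 -0.8 -0. ] t 19.3
shift tool [ 0.4836 -0.0134  0.0608]
```

View pics/c14.png

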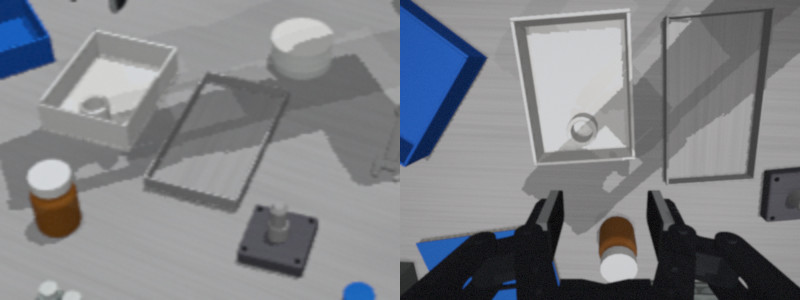

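{"op": "step_arm", "data": {"plan": [[[0.25,-0.007,0.0],[0,0,0]],[[0.25,-0.007,0.0],[0,0,0]],[[0.25,-0.007,0.0],[0,0,0]],[[0.25,-0.007,0.0],[0,0,0]],[[0.25,-0.007,0.0],[0,0,0]]], "fingers": 0}}

```text
time_s: 19.8
eef_pos: [0.5238, -0.0889, 0.2059]
eef_rot: [-0.0, 0.694, 0.72, -0.0]
wrist_force: [1.0, -0.2, 0.8]
opening: 0.001
```

{"op": "step_arm", "data": {"plan": [[[0.25,-0.007,0.04],[0,0,0]],[[0.25,-0.007,0.04],[0,0,0]],[[0.25,-0.007,0.04],[0,0,0]],[[0.25,-0.007,0.04],[0,0,0]],[[0.25,-0.007,0.04],[0,0,0]]], "fingers": 0}}

```text
time_s: 20.3
eef_pos: [0.5074, 0.1574, 0.1663]
eef_rot: [-0.0, 0.693, 0.721, -0.0]
wrist_force: [1.1, 0.4, 0.2]
opening: 0.002
```

```bash
python3 st.py .512 .1425 .082
```

```text
pos [0.5074 0.1574 0.1663] toolx yaw 92.19 open 0.002 F [1.1 0.4 0.2] t 20.3
shift tool [-0.0151  0.004   0.0843]
```

{"op": "step_arm", "data": {"plan": [[[-0.015,0.004,0.05],[0,0,0]],[[-0.015,0.004,0.084],[0,0,0]],[[-0.015,0.004,0.084],[0,0,0]],[[-0.015,0.004,0.084],[0,0,0]]], "fingers": 0}}

```text
time_s: 20.7
eef_pos: [0.5122, 0.1406, 0.0827]
eef_rot: [-0.001, 0.694, 0.72, -0.001]
wrist_force: [-0.4, -0.2, 0.4]
opening: -0.003
```

```bash
python3 st.py .507 .1425 .037
```

```text
pos [0.5122 0.1406 0.0827] toolx yaw 92.18 open -0.003 F [-0.4 -0.2  0.4] t 20.7
shift tool [ 0.0021 -0.005   0.0457]
```

{"op": "step_arm", "data": {"plan": [[[0.002,0,0.012],[0,0,0]],[[0.002,-0.002,0.022],[0,0,0]],[[0.002,-0.004,0.032],[0,0,0]],[[0.002,-0.005,0.04],[0,0,0]],[[0.002,-0.005,0.045],[0,0,0]]], "fingers": 0}}

```text
time_s: 21.2
eef_pos: [0.5079, 0.1424, 0.0391]
eef_rot: [0.0, 0.694, 0.72, 0.0]
wrist_force: [-6.0, -0.7, 10.8]
opening: -0.002
```

{"op": "step_arm", "data": {"plan": [[[0,0,0.002],[0,0,0]],[[0,0,0.003],[0,0,0]],[[0,0,0.004],[0,0,0]]]}}

```text
time_s: 21.5
eef_pos: [0.5078, 0.1424, 0.0369]
eef_rot: [-0.0, 0.693, 0.721, -0.0]
wrist_force: [-14.9, -1.9, 33.7]
opening: -0.0
```

{"op": "step_arm", "data": {"plan": [[[0,0,-0.001],[0,0,0]],[[0,0,-0.001],[0,0,0]]]}}

```text
time_s: 21.7
eef_pos: [0.5077, 0.1424, 0.0371]
eef_rot: [0.0, 0.694, 0.72, 0.0]
wrist_force: [-7.2, -1.0, 15.5]
opening: -0.001
```

{"op": "step_arm", "data": {"plan": [[[0,0,-0.015],[0,0,0]],[[0,0,-0.03],[0,0,0]],[[0,0,-0.05],[0,0,0]],[[0,0,-0.09],[0,0,0]],[[0,0,-0.12],[0,0,0]]], "fingers": 0}}

```text
time_s: 22.2
eef_pos: [0.5087, 0.1423, 0.1578]
eef_rot: [0.001, 0.694, 0.72, 0.001]
wrist_force: [0.1, -0.1, 0.2]
opening: 0.001
```

{"op": "step_arm", "data": {"plan": [[[0.1,0,0.0],[0,0,0]],[[0.1,0,0.0],[0,0,0]],[[0.1,0,0.0],[0,0,0]],[[0.1,0,0.0],[0,0,0]],[[0.1,0,0.0],[0,0,0]]], "fingers": 60}}

```text
time_s: 22.7
eef_pos: [0.5041, 0.2418, 0.1553]
eef_rot: [0.0, 0.694, 0.72, 0.0]
wrist_force: [0.1, -0.1, 0.1]
opening: 0.601
```

```bash
python3 st.py .505 .2437 .155;  python3 - <<'E'
from ring import *
im=snap('wrist','w16'); c=viewer.get_calibration('wrist')
o=find(im,c,.505,.2435,.072,[(.014,),(.011,),(.0195,)]); print(*o,sep='\n')
E
```

```text
pos [0.5041 0.2418 0.1553] toolx yaw 92.17 open 0.601 F [ 0.1 -0.1  0.1] t 22.7
shift tool [0.0019 0.001  0.0003]
(np.float64(0.728), array([0.5049, 0.2432]), (0.014,))
(np.float64(0.633), array([0.4968, 0.2422]), (0.011,))
(np.float64(0.621), array([0.4995, 0.2431]), (0.0195,))
```

View pics/w16.png

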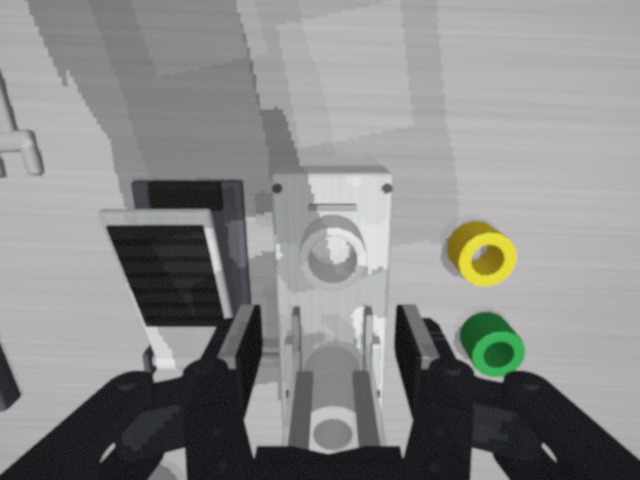

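{"op": "step_arm", "data": {"plan": [[[0.0015,0.001,0.04],[0,0,0]],[[0.0015,0.001,0.08],[0,0,0]],[[0.0015,0.001,0.102],[0,0,0]],[[0.0015,0.001,0.102],[0,0,0]],[[0.0015,0.001,0.102],[0,0,0]]], "fingers": 60}}

```text
time_s: 23.25
eef_pos: [0.5052, 0.2431, 0.0533]
eef_rot: [-0.0, 0.694, 0.72, -0.0]
wrist_force: [0.8, -0.5, 0.7]
opening: 0.599
```

{"op": "step_arm", "data": {"plan": [[[0,0,0],[0,0,0]],[[0,0,0],[0,0,0]]]}}

```text
time_s: 23.45
eef_pos: [0.5063, 0.2441, 0.0549]
eef_rot: [0.001, 0.694, 0.72, 0.001]
wrist_force: [0.7, 0.2, -0.5]
opening: 0.596
```

```bash
python3 hold.py w17;python3 st.py .505 .2435 .053
```

```text
[0.5060042  0.24414099 0.05466336]
(np.float64(0.861), array([0.5043, 0.2439]), (0.014,))
(np.float64(0.404), array([0.5076, 0.2464]), (0.011,))
(np.float64(0.277), array([0.5058, 0.2449]), (0.0195,))
off [array([-0.0017, -0.0002]), array([0.0016, 0.0023]), array([-0.0002,  0.0008])]
pos [0.506  0.2441 0.0547] toolx yaw 92.19 open 0.598 F [0.5 0.7 0.4] t 23.5
shift tool [-0.0006 -0.001   0.0017]
```

View pics/rw17.png

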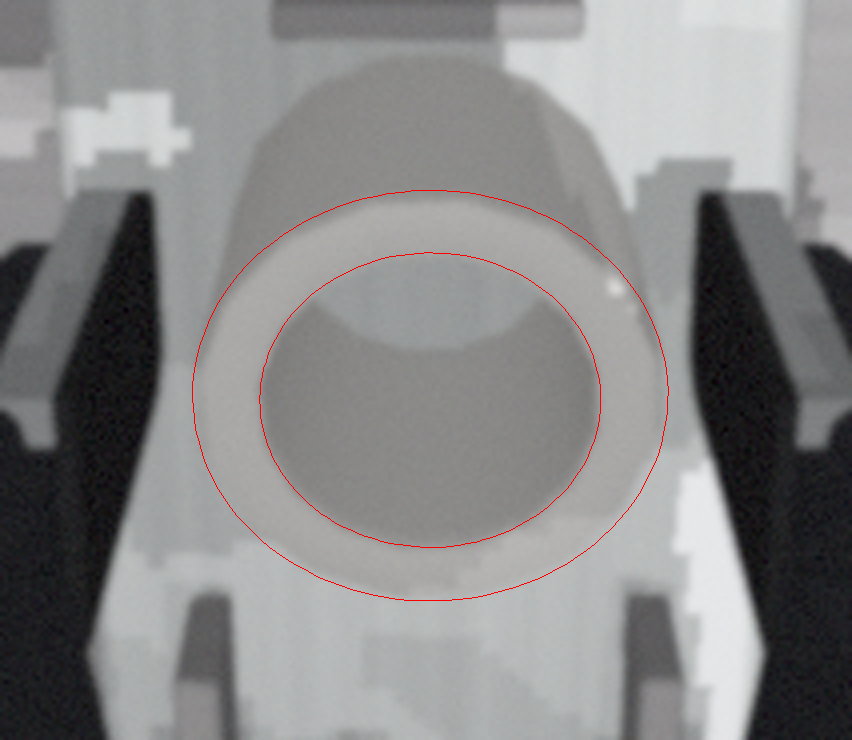

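{"op": "step_arm", "data": {"plan": [[[-0.0006,-0.001,0.0015],[0,0,0]],[[-0.0006,-0.001,0.0015],[0,0,0]],[[-0.0006,-0.001,0.0015],[0,0,0]],[[-0.0006,-0.001,0.0015],[0,0,0]],[[-0.0006,-0.001,0.0015],[0,0,0]]], "fingers": 0}}

```text
time_s: 24.0
eef_pos: [0.5053, 0.2438, 0.0536]
eef_rot: [0.001, 0.693, 0.721, 0.002]
wrist_force: [-0.5, -0.6, 10.2]
opening: 0.451
```

{"op": "step_arm", "data": {"plan": [[[0,0,-0.02],[0,0,0]],[[0,0,-0.06],[0,0,0]],[[0,0,-0.1],[0,0,0]],[[-0.05,0.019,-0.1],[0,0,0]],[[-0.1,0.037,-0.1],[0,0,0]]]}}

```text
time_s: 24.5
eef_pos: [0.5434, 0.1514, 0.154]
eef_rot: [0.002, 0.692, 0.722, 0.002]
wrist_force: [0.6, 0.4, -0.6]
opening: 0.449
```

```bash
python3 st.py .6323 -.0576 .150
```

```text
pos [0.5434 0.1514 0.154 ] toolx yaw 92.44 open 0.449 F [ 0.6  0.4 -0.6] t 24.5
shift tool [-0.2126  0.08    0.0044]
```

{"op": "step_arm", "data": {"plan": [[[-0.205,0.08,0.004],[0,0,0]],[[-0.205,0.08,0.004],[0,0,0]],[[-0.205,0.08,0.004],[0,0,0]],[[-0.205,0.08,0.004],[0,0,0]],[[-0.205,0.08,0.004],[0,0,0]]], "fingers": 0}}

```text
time_s: 25.0
eef_pos: [0.6313, -0.0553, 0.1479]
eef_rot: [0.001, 0.695, 0.719, 0.0]
wrist_force: [-0.4, -1.1, -0.4]
opening: 0.455
```

{"op": "step_arm", "data": {"plan": [[[0,0,0.01],[0,0,0]],[[0,0,0.01],[0,0,0]],[[0,0,0.01],[0,0,0]]]}}

```text
time_s: 25.3
eef_pos: [0.6287, -0.0489, 0.1366]
eef_rot: [-0.001, 0.693, 0.721, -0.0]
wrist_force: [-0.1, 0.0, 0.2]
opening: 0.455
```

```bash
python3 hold.py w18; python3 pin.py 18; python3 st.py .6323 -.0576 .095
```

```text
[ 0.62911105 -0.04886584  0.13711857]
(np.float64(0.931), array([ 0.6293, -0.0494]), (0.014,))
(np.float64(0.423), array([ 0.6301, -0.0455]), (0.011,))
(np.float64(0.644), array([ 0.6293, -0.0484]), (0.0195,))
off [array([ 0.0002, -0.0005]), array([0.001 , 0.0034]), array([0.0002, 0.0005])]
0.072 0.006 [(np.float64(0.262), array([ 0.627 , -0.0601]), (0.006,))]
0.066 0.01 [(np.float64(0.371), array([ 0.6337, -0.0587]), (0.01,))]
0.042 0.0122 [(np.float64(0.576), array([ 0.6331, -0.0587]), (0.0122,))]
[array([ 0.6078, -0.0936,  0.02  ]), array([ 0.5977, -0.0312,  0.02  ]), array([ 0.6701, -0.0853,  0.02  ]), array([ 0.6606, -0.0218,  0.02  ])] [ 0.63405  -0.057975  0.02    ]
pos [ 0.6294 -0.049   0.1375] toolx yaw 92.32 open 0.456 F [-0.5  0.4 -0.6] t 25.4
shift tool [-0.0087  0.0025  0.0425]
```

View pics/rw18.png

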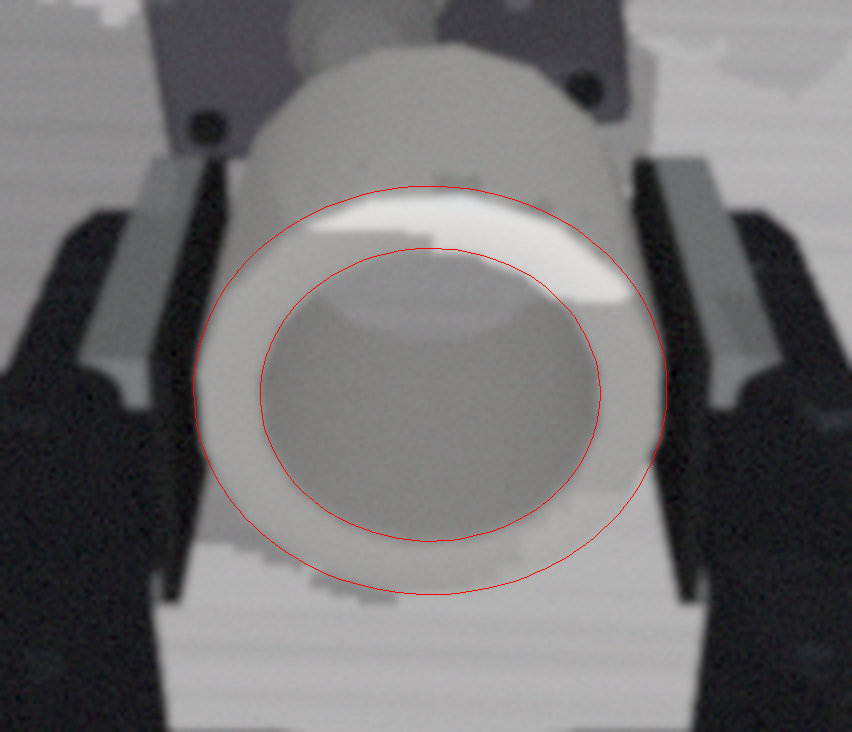

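{"op": "step_arm", "data": {"plan": [[[-0.007,0.0012,0.02],[0,0,0]],[[-0.007,0.0012,0.035],[0,0,0]],[[-0.007,0.0012,0.042],[0,0,0]],[[-0.007,0.0012,0.042],[0,0,0]],[[-0.007,0.0012,0.042],[0,0,0]]], "fingers": 0}}

```text
time_s: 25.9
eef_pos: [0.6314, -0.0573, 0.0956]
eef_rot: [-0.0, 0.693, 0.721, 0.0]
wrist_force: [0.0, 0.1, -1.3]
opening: 0.451
```

{"op": "step_arm", "data": {"plan": [[[0,0,0],[0,0,0]],[[0,0,0],[0,0,0]],[[0,0,0],[0,0,0]]]}}

```text
time_s: 26.2
eef_pos: [0.6317, -0.0579, 0.0961]
eef_rot: [0.0, 0.693, 0.721, 0.0]
wrist_force: [0.4, -0.6, 0.0]
opening: 0.447
```

```bash
python3 st.py .632 -.0576 .0635
```

```text
pos [ 0.6317 -0.0579  0.0961] toolx yaw 92.2 open 0.447 F [ 0.4 -0.6  0. ] t 26.2
shift tool [0.0003 0.0003 0.0326]
```

{"op": "step_arm", "data": {"plan": [[[0.0003,0.0003,0.008],[0,0,0]],[[0.0003,0.0003,0.016],[0,0,0]],[[0.0003,0.0003,0.024],[0,0,0]],[[0.0003,0.0003,0.032],[0,0,0]],[[0.0003,0.0003,0.038],[0,0,0]]], "fingers": 0}}

```text
time_s: 26.7
eef_pos: [0.6311, -0.0573, 0.0561]
eef_rot: [-0.001, 0.693, 0.721, -0.0]
wrist_force: [-0.4, 0.1, -0.2]
opening: 0.452
```

{"op": "step_arm", "data": {"plan": [[[0,0,0.004],[0,0,0]],[[0,0,0.006],[0,0,0]],[[0,0,0.006],[0,0,0]]]}}

```text
time_s: 27.0
eef_pos: [0.6315, -0.0574, 0.0512]
eef_rot: [-0.0, 0.693, 0.721, -0.0]
wrist_force: [0.6, -0.1, -1.1]
opening: 0.453
```

{"op": "step_arm", "data": {"plan": [[[0,0,0.006],[0,0,0]],[[0,0,0.012],[0,0,0]],[[0,0,0.016],[0,0,0]],[[0,0,0.018],[0,0,0]],[[0,0,0.019],[0,0,0]]], "fingers": 0}}

```text
time_s: 27.5
eef_pos: [0.6325, -0.0576, 0.0336]
eef_rot: [0.001, 0.693, 0.721, 0.0]
wrist_force: [-2.6, 0.5, 11.3]
opening: 0.448
```

{"op": "step_arm", "data": {"plan": [[[0,0,0],[0,0,0]],[[0,0,0],[0,0,0]]]}}

```text
time_s: 27.7
eef_pos: [0.6326, -0.0577, 0.0337]
eef_rot: [0.001, 0.693, 0.721, 0.0]
wrist_force: [-0.9, 0.4, 5.2]
opening: 0.452
```

{"op": "step_arm", "data": {"plan": [[[0,0,0],[0,0,0]],[[0,0,0],[0,0,0]],[[0,0,0],[0,0,0]],[[0,0,0],[0,0,0]]], "fingers": 58}}

```text
time_s: 28.1
eef_pos: [0.6314, -0.0574, 0.0321]
eef_rot: [-0.0, 0.693, 0.721, -0.0]
wrist_force: [0.2, 0.4, -0.8]
opening: 0.581
```

```bash
cat > look.py <<'E'
from h import *
import sys
n=sys.argv[1]
snap('side','s'+n); snap('scene','sc'+n); snap('wrist','w'+n)
a=cv2.imread(f'pics/s{n}.png')[220:320,230:350]; a=cv2.resize(a,None,fx=3.3,fy=5,interpolation=cv2.INTER_CUBIC)
b=cv2.imread(f'pics/w{n}.png'); b=cv2.resize(b[150:450,200:460],(400,500)); cv2.imwrite(f'pics/c{n}.png',np.hstack([a,b]))
E
python3 look.py 20
```

```text
(no output)
```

View pics/c20.png

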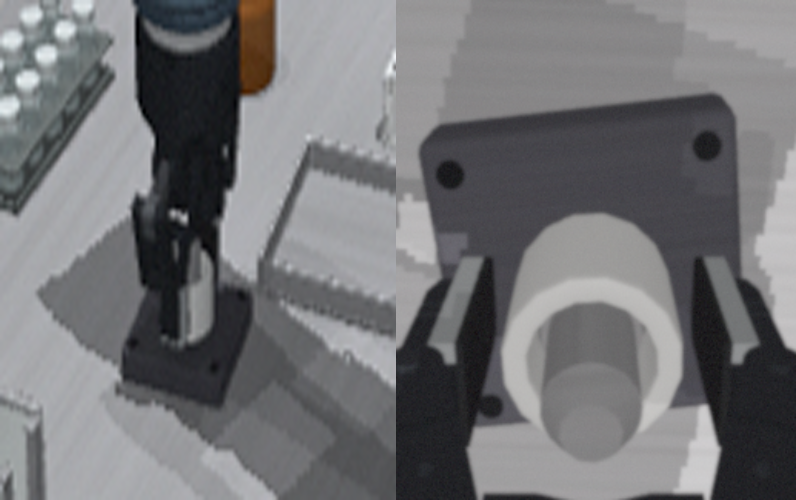

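On the block again, so it goes to the tub, at the middle spot. I regrip it and lift.

{"op": "step_arm", "data": {"plan": [[[0,0,0],[0,0,0]],[[0,0,0],[0,0,0]],[[0,0,0],[0,0,0]],[[0,0,0],[0,0,0]]], "fingers": 0}}

```text
time_s: 28.65
eef_pos: [0.6319, -0.0575, 0.0328]
eef_rot: [0.0, 0.693, 0.721, 0.0]
wrist_force: [-0.7, -0.1, 2.0]
opening: 0.455
```

{"op": "step_arm", "data": {"plan": [[[0,0,-0.02],[0,0,0]],[[0,0,-0.05],[0,0,0]],[[0,0,-0.1],[0,0,0]],[[-0.01,0,-0.15],[0,0,0]],[[-0.06,0,-0.17],[0,0,0]]]}}

```text
time_s: 29.15
eef_pos: [0.6361, -0.1105, 0.2066]
eef_rot: [0.003, 0.691, 0.722, 0.002]
wrist_force: [2.3, -0.9, -0.3]
opening: 0.45
```

{"op": "step_arm", "data": {"plan": [[[-0.22,-0.08,0],[0,0,0]],[[-0.22,-0.08,0],[0,0,0]],[[-0.22,-0.08,0],[0,0,0]],[[-0.22,-0.08,0],[0,0,0]],[[-0.22,-0.08,0],[0,0,0]]]}}

```text
time_s: 29.65
eef_pos: [0.5605, -0.3392, 0.2003]
eef_rot: [-0.0, 0.694, 0.72, -0.0]
wrist_force: [1.2, 0.2, -0.8]
opening: 0.454
```

{"op": "step_arm", "data": {"plan": [[[-0.03,0,0],[0,0,0]],[[-0.03,0,0],[0,0,0]],[[-0.03,0,0],[0,0,0]]]}}

```text
time_s: 29.95
eef_pos: [0.5628, -0.3664, 0.1999]
eef_rot: [-0.001, 0.694, 0.72, 0.0]
wrist_force: [-0.3, 0.4, -1.7]
opening: 0.453
```

```bash
python3 -c "
from h import *
snap('wrist','w21')"; python3 st.py .4945 -.374 .085
```

```text
pos [ 0.5632 -0.3655  0.2   ] toolx yaw 92.19 open 0.45 F [ 0.3 -0.  -0.2] t 30.0
shift tool [-0.006  -0.0688  0.1151]
```

View pics/w21.png

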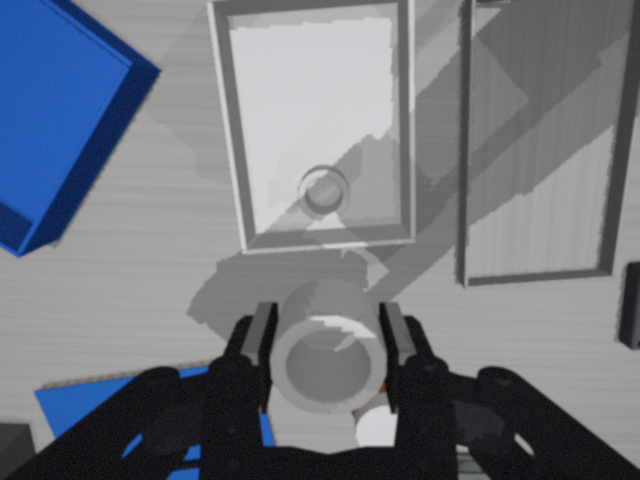

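```bash
python3 - <<'E'
from ring import *
im=cv2.cvtColor(cv2.imread('pics/w21.png'),cv2.COLOR_BGR2RGB); c=viewer.get_calibration('wrist')
print(find(im,c,.543,-.37,.036,[(.014,),(.0195,)],.008), ray(c,(323,190),.036))
a=ray(c,(245,253),.048); b=ray(c,(414,243),.048); y=np.arctan2(-(b-a)[0],(b-a)[1]); m=(a+b)/2
print(a,b,y,m-.086*np.array([np.cos(y),np.sin(y),0]))
E
```

```text
[(np.float64(0.725), array([ 0.5435, -0.3697]), (0.014,)), (np.float64(0.614), array([ 0.5399, -0.3704]), (0.0195,))] [ 0.54014022 -0.37036507  0.036     ]
[ 0.5875752  -0.42689998  0.048     ] [ 0.57497288 -0.30151256  0.048     ] 0.10017066528643598 [ 0.49570515 -0.37280655  0.048     ]
```

{"op": "step_arm", "data": {"plan": [[[-0.006,-0.07,0.04],[0,0,0]],[[-0.006,-0.07,0.08],[0,0,0]],[[-0.006,-0.07,0.115],[0,0,0]],[[-0.006,-0.07,0.115],[0,0,0]],[[-0.006,-0.07,0.115],[0,0,0]]], "fingers": 0}}

```text
time_s: 30.5
eef_pos: [0.4942, -0.3737, 0.086]
eef_rot: [-0.001, 0.693, 0.721, 0.0]
wrist_force: [0.3, -0.4, 0.8]
opening: 0.45
```

```bash
python3 st.py .4925 -.374 .018
```

```text
pos [ 0.4942 -0.3737  0.086 ] toolx yaw 92.27 open 0.45 F [ 0.3 -0.4  0.8] t 30.5
shift tool [-0.0003 -0.0016  0.068 ]
```

{"op": "step_arm", "data": {"plan": [[[0,-0.0015,0.03],[0,0,0]],[[0,-0.0015,0.05],[0,0,0]],[[0,-0.0015,0.06],[0,0,0]],[[0,-0.0015,0.067],[0,0,0]],[[0,-0.0015,0.0685],[0,0,0]]], "fingers": 0}}

```text
time_s: 31.0
eef_pos: [0.4933, -0.3754, 0.0184]
eef_rot: [0.001, 0.693, 0.721, -0.0]
wrist_force: [0.6, 0.0, -0.5]
opening: 0.45
```

{"op": "step_arm", "data": {"plan": [[[0,0,0],[0,0,0]],[[0,0,0],[0,0,0]]]}}

```text
time_s: 31.2
eef_pos: [0.4929, -0.3756, 0.0185]
eef_rot: [0.001, 0.693, 0.721, -0.0]
wrist_force: [-0.7, 0.2, -0.3]
opening: 0.451
```

{"op": "step_arm", "data": {"plan": [[[0,0,0.001],[0,0,0]],[[0,0,0.001],[0,0,0]],[[0,0,0.001],[0,0,0]]], "fingers": 60}}

```text
time_s: 31.5
eef_pos: [0.4923, -0.3751, 0.0165]
eef_rot: [0.0, 0.693, 0.721, 0.0]
wrist_force: [-0.1, 0.2, 0.2]
opening: 0.599
```

{"op": "step_arm", "data": {"plan": [[[0,0,-0.02],[0,0,0]],[[0,0,-0.05],[0,0,0]],[[0,0,-0.1],[0,0,0]],[[0,0,-0.15],[0,0,0]],[[0.03,0,-0.19],[0,0,0]]]}}

```text
time_s: 32.0
eef_pos: [0.4915, -0.3481, 0.21]
eef_rot: [0.003, 0.694, 0.72, -0.001]
wrist_force: [0.7, 0.3, -0.4]
opening: 0.601
```

{"op": "step_arm", "data": {"plan": [[[0.25,0.025,0.0],[0,0,0]],[[0.25,0.025,0.0],[0,0,0]],[[0.25,0.025,0.0],[0,0,0]],[[0.25,0.025,0.0],[0,0,0]],[[0.25,0.025,0.0],[0,0,0]]], "fingers": 0}}

```text
time_s: 32.5
eef_pos: [0.5061, -0.0936, 0.2066]
eef_rot: [0.0, 0.694, 0.72, 0.0]
wrist_force: [0.3, 0.4, -0.8]
opening: 0.004
```

```bash
python3 - <<'E'
from h import *
snap('scene','s24')
a=cv2.imread('pics/s24.png')[160:320,190:500]; cv2.imwrite('pics/c24.png',cv2.resize(a,None,fx=2.5,fy=2.5))
E
python3 st.py .512 .1425 .15
```

```text
pos [ 0.5058 -0.0864  0.2063] toolx yaw 92.42 open 0.002 F [-0.5  5.7 -0.4] t 32.55
shift tool [0.2281 0.0158 0.0574]
```

View pics/c24.png

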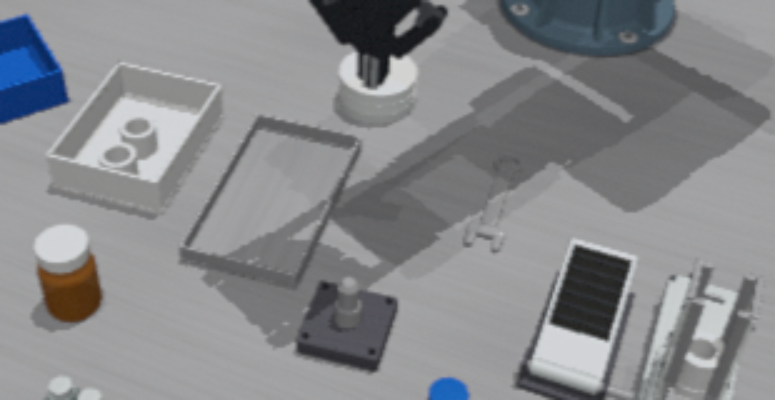

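{"op": "step_arm", "data": {"plan": [[[0.222,0.016,0.04],[0,0,0]],[[0.222,0.016,0.04],[0,0,0]],[[0.222,0.016,0.04],[0,0,0]],[[0.222,0.016,0.04],[0,0,0]],[[0.222,0.016,0.04],[0,0,0]]], "fingers": 0}}

```text
time_s: 33.05
eef_pos: [0.513, 0.1302, 0.1657]
eef_rot: [-0.001, 0.693, 0.721, 0.0]
wrist_force: [0.4, -0.7, -0.4]
opening: 0.004
```

```bash
python3 st.py .512 .1425 .082
```

```text
pos [0.513  0.1302 0.1657] toolx yaw 92.34 open 0.004 F [ 0.4 -0.7 -0.4] t 33.05
shift tool [ 0.0123 -0.0005  0.0837]
```

{"op": "step_arm", "data": {"plan": [[[0.012,-0.001,0.05],[0,0,0]],[[0.012,-0.001,0.083],[0,0,0]],[[0.012,-0.001,0.083],[0,0,0]],[[0.012,-0.001,0.083],[0,0,0]],[[0.012,-0.001,0.083],[0,0,0]]], "fingers": 0}}

```text
time_s: 33.55
eef_pos: [0.5143, 0.1385, 0.0855]
eef_rot: [0.001, 0.694, 0.72, 0.001]
wrist_force: [1.0, 0.1, 1.0]
opening: -0.004
```

```bash
python3 st.py .507 .1425 .037
```

```text
pos [0.5143 0.1385 0.0855] toolx yaw 92.16 open -0.004 F [1.  0.1 1. ] t 33.55
shift tool [ 0.0042 -0.0073  0.0485]
```

{"op": "step_arm", "data": {"plan": [[[0.003,-0.002,0.012],[0,0,0]],[[0.003,-0.004,0.024],[0,0,0]],[[0.003,-0.006,0.034],[0,0,0]],[[0.003,-0.007,0.043],[0,0,0]],[[0.003,-0.007,0.048],[0,0,0]]], "fingers": 0}}

```text
time_s: 34.05
eef_pos: [0.5055, 0.1417, 0.0366]
eef_rot: [0.0, 0.693, 0.72, 0.0]
wrist_force: [-22.5, -1.8, 65.2]
opening: 0.003
```

{"op": "step_arm", "data": {"plan": [[[0,0,0.002],[0,0,0]],[[0,0,0.002],[0,0,0]]]}}

```text
time_s: 34.25
eef_pos: [0.5055, 0.1417, 0.0369]
eef_rot: [-0.0, 0.693, 0.721, -0.0]
wrist_force: [-16.5, -2.0, 36.0]
opening: -0.002
```

{"op": "step_arm", "data": {"plan": [[[0,0,-0.001],[0,0,0]],[[0,0,-0.002],[0,0,0]]]}}

```text
time_s: 34.45
eef_pos: [0.5054, 0.1417, 0.0372]
eef_rot: [0.0, 0.693, 0.721, 0.0]
wrist_force: [-5.4, -0.6, 10.1]
opening: -0.002
```

{"op": "step_arm", "data": {"plan": [[[0,0,-0.015],[0,0,0]],[[0,0,-0.03],[0,0,0]],[[0,0,-0.05],[0,0,0]],[[0,0,-0.09],[0,0,0]],[[0,0,-0.12],[0,0,0]]], "fingers": 0}}

```text
time_s: 34.95
eef_pos: [0.5057, 0.1416, 0.1572]
eef_rot: [0.001, 0.694, 0.72, 0.001]
wrist_force: [0.9, -0.1, 1.3]
opening: 0.004
```

{"op": "step_arm", "data": {"plan": [[[0.1,0,0.0],[0,0,0]],[[0.1,0,0.0],[0,0,0]],[[0.1,0,0.0],[0,0,0]],[[0.1,0,0.0],[0,0,0]],[[0.1,0,0.0],[0,0,0]]], "fingers": 60}}

```text
time_s: 35.45
eef_pos: [0.5014, 0.241, 0.1551]
eef_rot: [0.0, 0.694, 0.72, -0.0]
wrist_force: [1.0, -0.2, -0.1]
opening: 0.602
```

```bash
python3 st.py .505 .2437 .155;  python3 - <<'E'
from ring import *
im=snap('wrist','w25'); c=viewer.get_calibration('wrist')
o=find(im,c,.505,.2435,.072,[(.014,),(.011,),(.0195,)]); print(*o,sep='\n')
E
```

```text
pos [0.5014 0.241  0.1551] toolx yaw 92.18 open 0.602 F [ 1.  -0.2 -0.1] t 35.45
shift tool [0.0026 0.0037 0.0001]
(np.float64(0.375), array([0.5005, 0.2424]), (0.014,))
(np.float64(0.702), array([0.5023, 0.2432]), (0.011,))
(np.float64(0.3), array([0.5025, 0.2429]), (0.0195,))
```

View pics/w25.png

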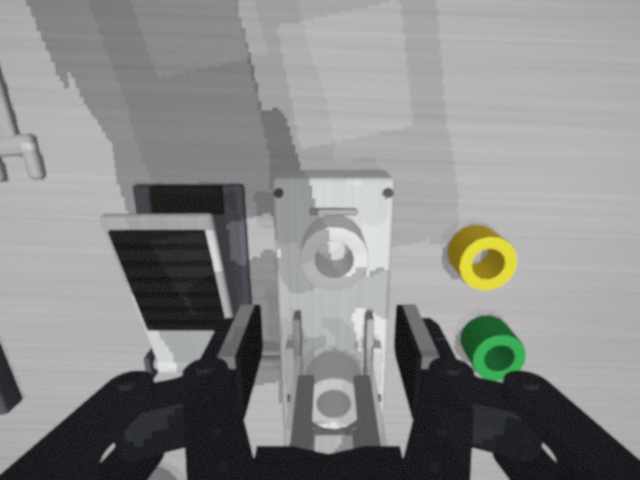

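{"op": "step_arm", "data": {"plan": [[[0.002,0.0005,0.04],[0,0,0]],[[0.002,0.0005,0.08],[0,0,0]],[[0.002,0.0005,0.102],[0,0,0]],[[0.002,0.0005,0.102],[0,0,0]],[[0.002,0.0005,0.102],[0,0,0]]], "fingers": 60}}

```text
time_s: 36.0
eef_pos: [0.5023, 0.2427, 0.0536]
eef_rot: [-0.0, 0.694, 0.72, -0.0]
wrist_force: [0.7, 0.5, 0.3]
opening: 0.601
```

{"op": "step_arm", "data": {"plan": [[[0,0,0],[0,0,0]],[[0,0,0],[0,0,0]]]}}

```text
time_s: 36.2
eef_pos: [0.5034, 0.2437, 0.0552]
eef_rot: [0.001, 0.694, 0.72, 0.001]
wrist_force: [0.0, -0.9, -1.0]
opening: 0.601
```

```bash
python3 hold.py w26 .011;python3 st.py .5025 .2437 .053
```

```text
[0.50310257 0.24379223 0.05494809]
(np.float64(0.418), array([0.5053, 0.2422]), (0.014,))
(np.float64(0.889), array([0.5011, 0.2438]), (0.011,))
(np.float64(0.316), array([0.5023, 0.2449]), (0.0195,))
off [array([ 0.0022, -0.0016]), array([-0.002,  0.   ]), array([-0.0008,  0.0011])]
pos [0.5031 0.2438 0.0549] toolx yaw 92.19 open 0.596 F [-0.7  0.7 -0.1] t 36.25
shift tool [-0.0001 -0.0006  0.0019]
```

View pics/rw26.png

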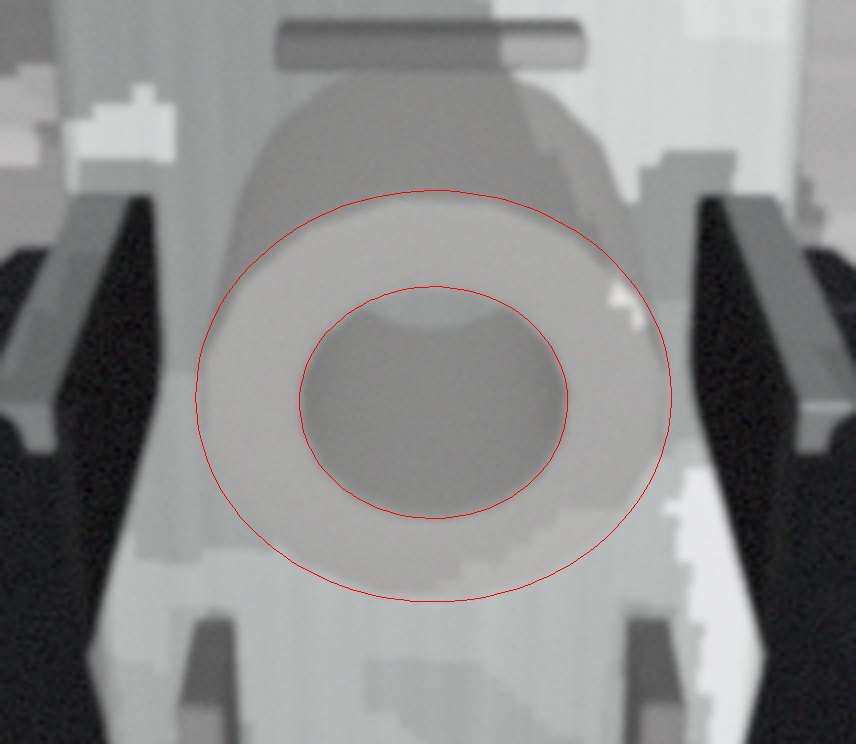

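{"op": "step_arm", "data": {"plan": [[[0.0003,-0.0012,0.0018],[0,0,0]],[[0.0003,-0.0012,0.0018],[0,0,0]],[[0.0003,-0.0012,0.0018],[0,0,0]],[[0.0003,-0.0012,0.0018],[0,0,0]],[[0.0003,-0.0012,0.0018],[0,0,0]]], "fingers": 0}}

```text
time_s: 36.75
eef_pos: [0.5024, 0.2443, 0.0536]
eef_rot: [0.001, 0.693, 0.721, 0.002]
wrist_force: [-1.3, -0.7, 9.8]
opening: 0.455
```

{"op": "step_arm", "data": {"plan": [[[0,0,-0.02],[0,0,0]],[[0,0,-0.06],[0,0,0]],[[0,0,-0.1],[0,0,0]],[[-0.05,0.019,-0.1],[0,0,0]],[[-0.1,0.037,-0.1],[0,0,0]]]}}

```text
time_s: 37.25
eef_pos: [0.5403, 0.152, 0.154]
eef_rot: [0.002, 0.692, 0.722, 0.002]
wrist_force: [1.3, -0.2, -0.6]
opening: 0.451
```

```bash
python3 st.py .6323 -.0576 .150
```

```text
pos [0.5403 0.152  0.154 ] toolx yaw 92.44 open 0.451 F [ 1.3 -0.2 -0.6] t 37.25
shift tool [-0.2133  0.083   0.0044]
```

{"op": "step_arm", "data": {"plan": [[[-0.206,0.083,0.004],[0,0,0]],[[-0.206,0.083,0.004],[0,0,0]],[[-0.206,0.083,0.004],[0,0,0]],[[-0.206,0.083,0.004],[0,0,0]],[[-0.206,0.083,0.004],[0,0,0]]], "fingers": 0}}

```text
time_s: 37.75
eef_pos: [0.6311, -0.0554, 0.1478]
eef_rot: [0.001, 0.695, 0.719, -0.0]
wrist_force: [0.5, 0.7, -0.7]
opening: 0.454
```

{"op": "step_arm", "data": {"plan": [[[0,0,0.01],[0,0,0]],[[0,0,0.01],[0,0,0]],[[0,0,0.01],[0,0,0]],[[0,0,0.01],[0,0,0]]]}}

```text
time_s: 38.15
eef_pos: [0.6294, -0.0494, 0.1375]
eef_rot: [-0.0, 0.693, 0.721, -0.0]
wrist_force: [0.4, 0.5, -1.0]
opening: 0.452
```

```bash
python3 hold.py w28 .011; python3 pin.py 28; python3 st.py .632 -.0576 .095
```

```text
[ 0.62962491 -0.04954269  0.13776921]
(np.float64(0.452), array([ 0.6283, -0.0527]), (0.014,))
(np.float64(0.919), array([ 0.6296, -0.05  ]), (0.011,))
(np.float64(0.608), array([ 0.6294, -0.0491]), (0.0195,))
off [array([-0.0013, -0.0032]), array([-0.    , -0.0005]), array([-0.0002,  0.0004])]
0.072 0.006 [(np.float64(0.258), array([ 0.6342, -0.0585]), (0.006,))]
0.066 0.01 [(np.float64(0.438), array([ 0.6331, -0.0588]), (0.01,))]
0.042 0.0122 [(np.float64(0.614), array([ 0.6328, -0.0588]), (0.0122,))]
[array([ 0.6069, -0.0934,  0.02  ]), array([ 0.598 , -0.0322,  0.02  ]), array([ 0.6698, -0.0856,  0.02  ]), array([ 0.6604, -0.0223,  0.02  ])] [ 0.633775 -0.058375  0.02    ]
pos [ 0.6298 -0.0498  0.1379] toolx yaw 92.3 open 0.451 F [ 0.6  0.2 -0.9] t 38.25
shift tool [-0.0079  0.0019  0.0429]
```

View pics/rw28.png

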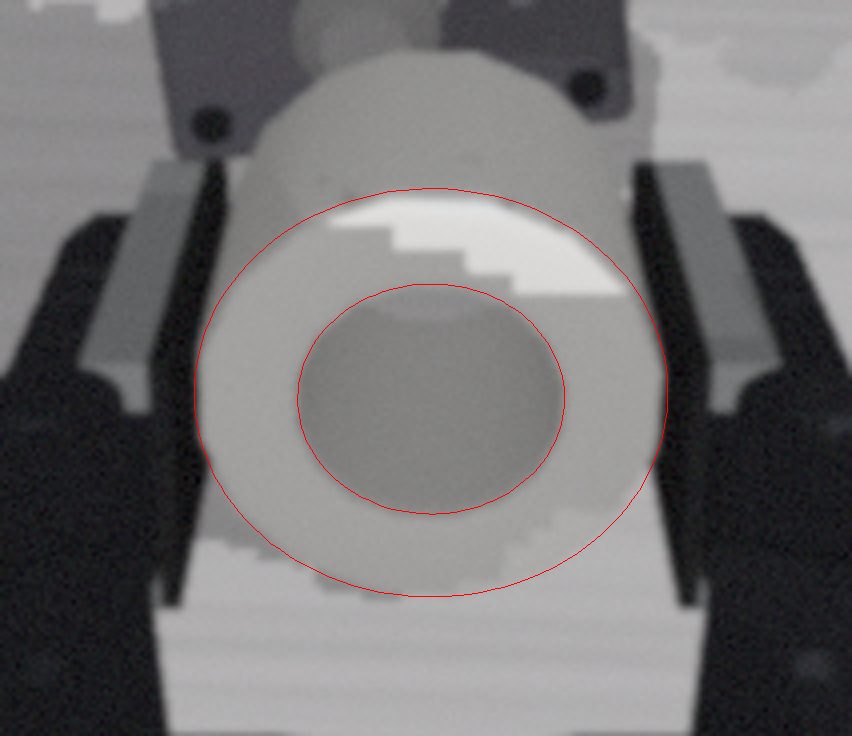

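{"op": "step_arm", "data": {"plan": [[[-0.006,0.0014,0.02],[0,0,0]],[[-0.006,0.0014,0.035],[0,0,0]],[[-0.006,0.0014,0.042],[0,0,0]],[[-0.006,0.0014,0.042],[0,0,0]],[[-0.006,0.0014,0.042],[0,0,0]]], "fingers": 0}}

```text
time_s: 38.75
eef_pos: [0.6315, -0.0568, 0.0956]
eef_rot: [-0.0, 0.693, 0.721, -0.0]
wrist_force: [1.2, 0.3, 0.2]
opening: 0.453
```

{"op": "step_arm", "data": {"plan": [[[0,0,0],[0,0,0]],[[0,0,0],[0,0,0]],[[0,0,0],[0,0,0]]]}}

```text
time_s: 39.05
eef_pos: [0.6318, -0.0571, 0.0961]
eef_rot: [0.0, 0.693, 0.721, 0.0]
wrist_force: [0.7, 0.3, -0.3]
opening: 0.452
```

```bash
python3 st.py .6323 -.0576 .0635
```

```text
pos [ 0.6318 -0.0571  0.0961] toolx yaw 92.2 open 0.452 F [ 0.7  0.3 -0.3] t 39.05
shift tool [-0.0005  0.0005  0.0326]
```

{"op": "step_arm", "data": {"plan": [[[-0.0005,0.0005,0.006],[0,0,0]],[[-0.0005,0.0005,0.012],[0,0,0]],[[-0.0005,0.0005,0.018],[0,0,0]],[[-0.0005,0.0005,0.024],[0,0,0]],[[-0.0005,0.0005,0.028],[0,0,0]]], "fingers": 0}}

```text
time_s: 39.55
eef_pos: [0.6315, -0.0574, 0.0663]
eef_rot: [-0.001, 0.693, 0.721, -0.0]
wrist_force: [0.2, -0.5, -0.2]
opening: 0.45
```

{"op": "step_arm", "data": {"plan": [[[0,0,0.003],[0,0,0]],[[0,0,0.006],[0,0,0]],[[0,0,0.008],[0,0,0]]]}}

```text
time_s: 39.85
eef_pos: [0.632, -0.0576, 0.0593]
eef_rot: [0.0, 0.693, 0.721, 0.0]
wrist_force: [-0.0, 0.8, -1.3]
opening: 0.451
```

{"op": "step_arm", "data": {"plan": [[[0,0,0.002],[0,0,0]],[[0,0,0.004],[0,0,0]],[[0,0,0.005],[0,0,0]],[[0,0,0.005],[0,0,0]]], "fingers": 0}}

```text
time_s: 40.25
eef_pos: [0.6328, -0.0578, 0.0557]
eef_rot: [0.001, 0.693, 0.721, 0.0]
wrist_force: [-1.1, 0.1, 5.1]
opening: 0.451
```

{"op": "step_arm", "data": {"plan": [[[0,0,0.001],[0,0,0]],[[0,0,0.002],[0,0,0]],[[0,0,0.002],[0,0,0]]]}}

```text
time_s: 40.55
eef_pos: [0.6331, -0.0578, 0.0555]
eef_rot: [0.001, 0.693, 0.721, 0.0]
wrist_force: [-6.0, 1.8, 17.0]
opening: 0.452
```

Stopped on the step. I open the fingers and check.

{"op": "step_arm", "data": {"plan": [[[0,0,-0.001],[0,0,0]],[[0,0,-0.001],[0,0,0]],[[0,0,-0.001],[0,0,0]],[[0,0,-0.001],[0,0,0]]], "fingers": 58}}

```text
time_s: 40.95
eef_pos: [0.6318, -0.0575, 0.0531]
eef_rot: [-0.0, 0.693, 0.721, -0.0]
wrist_force: [-0.5, -0.9, -0.6]
opening: 0.576
```

```bash
python3 look.py 30; python3 st.py .6323 -.0576 .055
```

```text
pos [ 0.6318 -0.0575  0.0532] toolx yaw 92.2 open 0.582 F [-0.1  0.3  0.2] t 41.1
shift tool [-0.0001  0.0005 -0.0018]
```

View pics/c30.png

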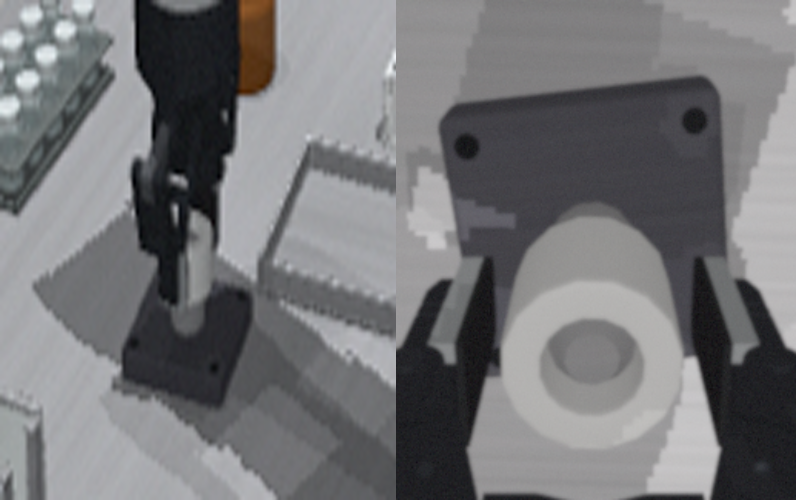

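{"op": "step_arm", "data": {"plan": [[[0,0,-0.001],[0,0,0]],[[0,0,-0.001],[0,0,0]],[[0,0,-0.001],[0,0,0]],[[0,0,-0.001],[0,0,0]],[[0,0,-0.001],[0,0,0]]], "fingers": 0}}

```text
time_s: 41.6
eef_pos: [0.6318, -0.0576, 0.0543]
eef_rot: [-0.0, 0.693, 0.721, -0.0]
wrist_force: [-0.8, -0.3, 0.0]
opening: 0.449
```

{"op": "step_arm", "data": {"plan": [[[0,0,-0.02],[0,0,0]],[[0,0,-0.05],[0,0,0]],[[0,0,-0.1],[0,0,0]],[[-0.02,0,-0.13],[0,0,0]],[[-0.07,-0.02,-0.15],[0,0,0]]]}}

```text
time_s: 42.1
eef_pos: [0.6198, -0.1202, 0.2062]
eef_rot: [0.003, 0.692, 0.722, 0.002]
wrist_force: [0.2, -0.9, -0.7]
opening: 0.457
```

{"op": "step_arm", "data": {"plan": [[[-0.07,-0.03,0],[0,0,0]],[[-0.07,-0.03,0],[0,0,0]],[[-0.07,-0.03,0],[0,0,0]],[[-0.07,-0.03,0],[0,0,0]]]}}

```text
time_s: 42.5
eef_pos: [0.5896, -0.1932, 0.2019]
eef_rot: [-0.0, 0.694, 0.72, 0.0]
wrist_force: [0.1, 0.8, -0.6]
opening: 0.456
```

```bash
python3 -c "
from h import *
snap('wrist','w31')"; python3 st.py .579 -.193 .085
```

```text
pos [ 0.5899 -0.1923  0.2018] toolx yaw 92.18 open 0.454 F [-0.   0.4 -0.7] t 42.55
shift tool [-0.0003 -0.0109  0.1168]
```

View pics/w31.png

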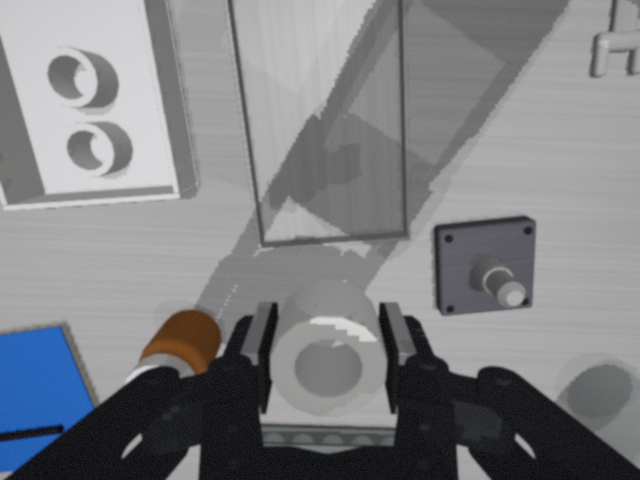

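```bash
python3 - <<'E'
from h import *
c=viewer.get_calibration('wrist')
a=ray(c,(261,247),.022); b=ray(c,(409,236),.022); y=np.arctan2(-(b-a)[0],(b-a)[1]); m=(a+b)/2
print('tray',a,b,np.linalg.norm(a-b),y,'c',m-.11*np.array([np.cos(y),np.sin(y),0]))
C=m-.11*np.array([np.cos(y),np.sin(y),0])
for l in (.05,0,-.05): print(l,C+l*np.array([np.cos(y),np.sin(y),0]))
E
```

```text
tray [ 0.61876503 -0.24626241  0.022     ] [ 0.60481888 -0.12654284  0.022     ] 0.1205291292604368 0.11596741350719302 c [ 0.50253079 -0.19913047  0.022     ]
0.05 [ 0.55219496 -0.19334509  0.022     ]
0 [ 0.50253079 -0.19913047  0.022     ]
-0.05 [ 0.45286663 -0.20491585  0.022     ]
```

```bash
python3 st.py .553 -.194 .08
```

```text
pos [ 0.5899 -0.1923  0.2018] toolx yaw 92.18 open 0.454 F [-0.   0.4 -0.7] t 42.55
shift tool [-0.0003 -0.0369  0.1217]
```

{"op": "step_arm", "data": {"plan": [[[0,-0.037,0.04],[0,0,0]],[[0,-0.037,0.08],[0,0,0]],[[0,-0.037,0.12],[0,0,0]],[[0,-0.037,0.12],[0,0,0]],[[0,-0.037,0.12],[0,0,0]]], "fingers": 0}}

```text
time_s: 43.05
eef_pos: [0.5531, -0.193, 0.082]
eef_rot: [-0.001, 0.693, 0.721, -0.0]
wrist_force: [-0.5, 0.8, 0.3]
opening: 0.455
```

```bash
python3 st.py .553 -.194 .017
```

```text
pos [ 0.5531 -0.193   0.082 ] toolx yaw 92.29 open 0.455 F [-0.5  0.8  0.3] t 43.05
shift tool [-0.001  -0.0001  0.065 ]
```

{"op": "step_arm", "data": {"plan": [[[0,0,0.03],[0,0,0]],[[0,0,0.05],[0,0,0]],[[0,0,0.058],[0,0,0]],[[0,0,0.064],[0,0,0]],[[0,0,0.066],[0,0,0]]], "fingers": 0}}

```text
time_s: 43.55
eef_pos: [0.554, -0.1946, 0.0172]
eef_rot: [0.001, 0.693, 0.721, 0.0]
wrist_force: [0.5, 0.1, -0.1]
opening: 0.449
```

{"op": "step_arm", "data": {"plan": [[[0,0,0.0005],[0,0,0]],[[0,0,0.001],[0,0,0]]]}}

```text
time_s: 43.75
eef_pos: [0.5535, -0.1946, 0.016]
eef_rot: [0.001, 0.693, 0.721, 0.0]
wrist_force: [0.1, -0.9, -2.3]
opening: 0.456
```

{"op": "step_arm", "data": {"plan": [[[0,0,0],[0,0,0]],[[0,0,0],[0,0,0]],[[0,0,0],[0,0,0]]], "fingers": 60}}

```text
time_s: 44.05
eef_pos: [0.5529, -0.1944, 0.0152]
eef_rot: [0.0, 0.693, 0.721, 0.0]
wrist_force: [-0.1, -1.2, -0.3]
opening: 0.602
```

{"op": "step_arm", "data": {"plan": [[[0,0,-0.02],[0,0,0]],[[0,0,-0.05],[0,0,0]],[[0,0,-0.1],[0,0,0]],[[0,0,-0.15],[0,0,0]],[[0.03,0,-0.19],[0,0,0]]]}}

```text
time_s: 44.55
eef_pos: [0.5525, -0.167, 0.2084]
eef_rot: [0.002, 0.695, 0.719, 0.0]
wrist_force: [0.4, 0.8, -0.0]
opening: 0.601
```

```bash
python3 -c "
from h import *
snap('wrist','w33')"; python3 st.py .512 .1425 .16
```

```text
pos [ 0.5551 -0.1624  0.2152] toolx yaw 92.2 open 0.598 F [4.2 3.7 4.9] t 44.6
shift tool [ 0.3065 -0.0319  0.0537]
```

View pics/w33.png

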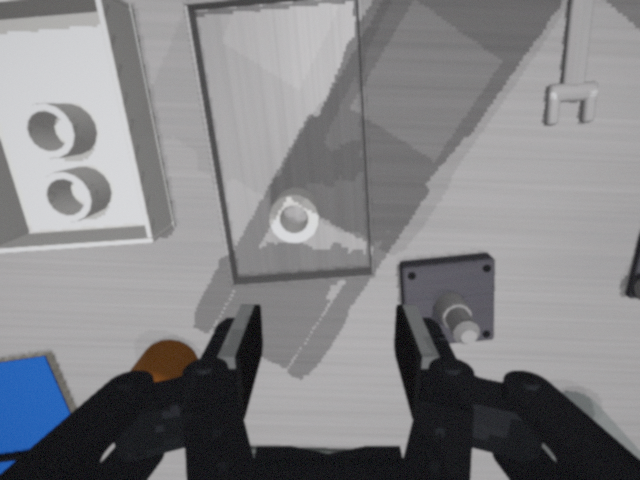

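Third bushing is in the tray, flat. Next, the pedal for the fourth.

{"op": "step_arm", "data": {"plan": [[[0.2,-0.02,0.0],[0,0,0]],[[0.2,-0.02,0.0],[0,0,0]],[[0.2,-0.02,0.0],[0,0,0]],[[0.2,-0.02,0.0],[0,0,0]]], "fingers": 0}}

```text
time_s: 45.0
eef_pos: [0.5234, 0.0356, 0.2049]
eef_rot: [0.0, 0.694, 0.72, 0.0]
wrist_force: [1.3, 0.2, 0.6]
opening: 0.002
```

{"op": "step_arm", "data": {"plan": [[[0.1,-0.01,0.05],[0,0,0]],[[0.1,-0.01,0.05],[0,0,0]],[[0.1,-0.01,0.05],[0,0,0]],[[0.1,-0.01,0.05],[0,0,0]]]}}

```text
time_s: 45.4
eef_pos: [0.5088, 0.1349, 0.1536]
eef_rot: [-0.001, 0.692, 0.722, -0.001]
wrist_force: [-0.2, -0.2, -0.4]
opening: -0.0
```

```bash
python3 st.py .512 .1425 .084
```

```text
pos [0.5088 0.1349 0.1536] toolx yaw 92.4 open -0.0 F [-0.2 -0.2 -0.4] t 45.4
shift tool [0.0074 0.0037 0.0696]
```

{"op": "step_arm", "data": {"plan": [[[0.0075,0.003,0.04],[0,0,0]],[[0.0075,0.003,0.068],[0,0,0]],[[0.0075,0.003,0.068],[0,0,0]],[[0.0075,0.003,0.068],[0,0,0]],[[0.0075,0.003,0.068],[0,0,0]]], "fingers": 0}}

```text
time_s: 45.9
eef_pos: [0.5149, 0.1402, 0.089]
eef_rot: [0.001, 0.694, 0.72, 0.001]
wrist_force: [0.1, -0.1, -0.3]
opening: -0.002
```

```bash
python3 st.py .507 .1425 .037
```

```text
pos [0.5149 0.1402 0.089 ] toolx yaw 92.14 open -0.002 F [ 0.1 -0.1 -0.3] t 45.9
shift tool [ 0.0026 -0.008   0.052 ]
```

{"op": "step_arm", "data": {"plan": [[[0.002,-0.002,0.014],[0,0,0]],[[0.002,-0.004,0.024],[0,0,0]],[[0.002,-0.005,0.034],[0,0,0]],[[0.002,-0.006,0.041],[0,0,0]],[[0.002,-0.006,0.046],[0,0,0]]], "fingers": 0}}

```text
time_s: 46.4
eef_pos: [0.5053, 0.1426, 0.0403]
eef_rot: [-0.001, 0.693, 0.721, -0.001]
wrist_force: [-6.9, -1.7, 9.0]
opening: -0.001
```

{"op": "step_arm", "data": {"plan": [[[0,0,0.002],[0,0,0]],[[0,0,0.003],[0,0,0]],[[0,0,0.003],[0,0,0]]]}}

```text
time_s: 46.7
eef_pos: [0.5049, 0.1426, 0.0374]
eef_rot: [-0.001, 0.693, 0.721, -0.002]
wrist_force: [-6.4, -1.5, 8.2]
opening: 0.002
```

{"op": "step_arm", "data": {"plan": [[[0,0,0.001],[0,0,0]],[[0,0,0.002],[0,0,0]],[[0,0,0.002],[0,0,0]]]}}

```text
time_s: 47.0
eef_pos: [0.5051, 0.1427, 0.0371]
eef_rot: [-0.001, 0.693, 0.721, -0.002]
wrist_force: [-12.4, -2.8, 24.4]
opening: -0.001
```

{"op": "step_arm", "data": {"plan": [[[0,0,0],[0,0,0]]]}}

```text
time_s: 47.1
eef_pos: [0.5051, 0.1427, 0.037]
eef_rot: [-0.001, 0.693, 0.721, -0.002]
wrist_force: [-11.9, -2.8, 22.7]
opening: -0.003
```

{"op": "step_arm", "data": {"plan": [[[0,0,-0.015],[0,0,0]],[[0,0,-0.03],[0,0,0]],[[0,0,-0.05],[0,0,0]],[[0,0,-0.09],[0,0,0]],[[0,0,-0.12],[0,0,0]]], "fingers": 0}}

```text
time_s: 47.6
eef_pos: [0.5068, 0.1428, 0.1572]
eef_rot: [0.0, 0.693, 0.721, 0.0]
wrist_force: [1.3, -0.9, -0.1]
opening: 0.003
```

{"op": "step_arm", "data": {"plan": [[[0.1,0,0.0],[0,0,0]],[[0.1,0,0.0],[0,0,0]],[[0.1,0,0.0],[0,0,0]],[[0.1,0,0.0],[0,0,0]],[[0.1,0,0.0],[0,0,0]]], "fingers": 60}}

```text
time_s: 48.1
eef_pos: [0.5027, 0.2421, 0.1553]
eef_rot: [-0.0, 0.693, 0.721, -0.001]
wrist_force: [0.4, -0.2, -0.0]
opening: 0.598
```

```bash
python3 st.py .505 .2437 .155;  python3 - <<'E'
from ring import *
im=snap('wrist','w35'); c=viewer.get_calibration('wrist')
o=find(im,c,.505,.2435,.072,[(.014,),(.011,),(.0195,)]); print(*o,sep='\n')
E
```

```text
pos [0.5027 0.2421 0.1553] toolx yaw 92.2 open 0.598 F [ 0.4 -0.2 -0. ] t 48.1
shift tool [0.0015 0.0024 0.0003]
(np.float64(0.395), array([0.5039, 0.2428]), (0.014,))
(np.float64(0.709), array([0.5061, 0.2433]), (0.011,))
(np.float64(0.405), array([0.4989, 0.2429]), (0.0195,))
```

View pics/w35.png

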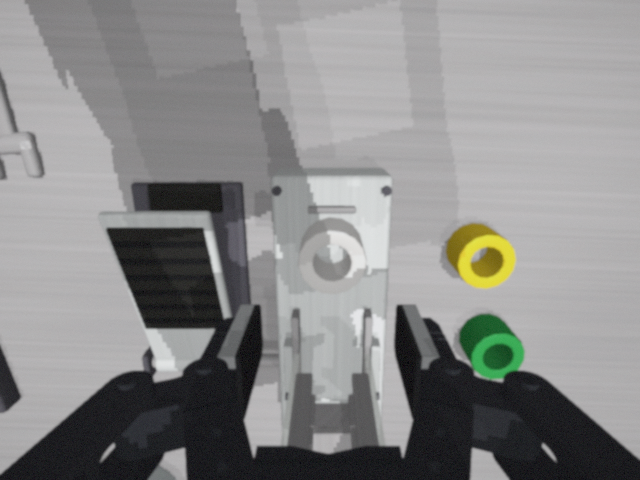

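{"op": "step_arm", "data": {"plan": [[[0.0012,0.002,0.04],[0,0,0]],[[0.0012,0.002,0.08],[0,0,0]],[[0.0012,0.002,0.102],[0,0,0]],[[0.0012,0.002,0.102],[0,0,0]],[[0.0012,0.002,0.102],[0,0,0]]], "fingers": 60}}

```text
time_s: 48.65
eef_pos: [0.5053, 0.2431, 0.0541]
eef_rot: [-0.0, 0.694, 0.72, -0.0]
wrist_force: [0.6, 0.1, 0.5]
opening: 0.603
```

{"op": "step_arm", "data": {"plan": [[[0,0,0],[0,0,0]],[[0,0,0],[0,0,0]]]}}

```text
time_s: 48.85
eef_pos: [0.5065, 0.2441, 0.0558]
eef_rot: [0.001, 0.694, 0.72, 0.001]
wrist_force: [0.9, 0.4, 0.8]
opening: 0.6
```

```bash
python3 hold.py w36 .011;python3 st.py .5055 .2437 .053
```

```text
[0.50626835 0.2441379  0.05559104]
(np.float64(0.41), array([0.508 , 0.2417]), (0.014,))
(np.float64(0.888), array([0.5041, 0.2437]), (0.011,))
(np.float64(0.311), array([0.5054, 0.2449]), (0.0195,))
off [array([ 0.0017, -0.0024]), array([-0.0022, -0.0004]), array([-0.0009,  0.0008])]
pos [0.5063 0.2441 0.0556] toolx yaw 92.19 open 0.6 F [ 0.9 -0.4 -0.1] t 48.9
shift tool [-0.0004 -0.0008  0.0026]
```

{"op": "step_arm", "data": {"plan": [[[-0.0002,-0.001,0.0025],[0,0,0]],[[-0.0002,-0.001,0.0025],[0,0,0]],[[-0.0002,-0.001,0.0025],[0,0,0]],[[-0.0002,-0.001,0.0025],[0,0,0]],[[-0.0002,-0.001,0.0025],[0,0,0]]], "fingers": 0}}

```text
time_s: 49.4
eef_pos: [0.5058, 0.2442, 0.0537]
eef_rot: [0.001, 0.693, 0.721, 0.002]
wrist_force: [-1.9, -0.6, 10.5]
opening: 0.451
```

{"op": "step_arm", "data": {"plan": [[[0,0,-0.02],[0,0,0]],[[0,0,-0.06],[0,0,0]],[[0,0,-0.1],[0,0,0]],[[-0.05,0.019,-0.1],[0,0,0]],[[-0.1,0.037,-0.1],[0,0,0]]]}}

```text
time_s: 49.9
eef_pos: [0.5436, 0.1518, 0.1538]
eef_rot: [0.002, 0.692, 0.722, 0.002]
wrist_force: [1.8, -0.3, -0.8]
opening: 0.451
```

```bash
python3 st.py .6323 -.0576 .150
```

```text
pos [0.5436 0.1518 0.1538] toolx yaw 92.44 open 0.451 F [ 1.8 -0.3 -0.8] t 49.9
shift tool [-0.213   0.0797  0.0042]
```

{"op": "step_arm", "data": {"plan": [[[-0.206,0.08,0.004],[0,0,0]],[[-0.206,0.08,0.004],[0,0,0]],[[-0.206,0.08,0.004],[0,0,0]],[[-0.206,0.08,0.004],[0,0,0]],[[-0.206,0.08,0.004],[0,0,0]]], "fingers": 0}}

```text
time_s: 50.4
eef_pos: [0.6315, -0.0558, 0.1477]
eef_rot: [0.001, 0.695, 0.719, -0.0]
wrist_force: [0.3, -0.4, 0.2]
opening: 0.453
```

{"op": "step_arm", "data": {"plan": [[[0,0,0.01],[0,0,0]],[[0,0,0.01],[0,0,0]],[[0,0,0.01],[0,0,0]],[[0,0,0.01],[0,0,0]]]}}

```text
time_s: 50.8
eef_pos: [0.6298, -0.0497, 0.1374]
eef_rot: [-0.0, 0.693, 0.721, -0.0]
wrist_force: [0.4, -0.4, -0.2]
opening: 0.452
```

```bash
python3 hold.py w38 .011; python3 st.py .632 -.0576 .095
```

```text
[ 0.62998523 -0.04984707  0.13766046]
(np.float64(0.456), array([ 0.6301, -0.0476]), (0.014,))
(np.float64(0.914), array([ 0.6302, -0.0504]), (0.011,))
(np.float64(0.605), array([ 0.6298, -0.0494]), (0.0195,))
off [array([0.0001, 0.0022]), array([ 0.0002, -0.0006]), array([-0.0002,  0.0004])]
pos [ 0.63   -0.0498  0.1377] toolx yaw 92.31 open 0.452 F [ 0.1 -0.2 -0.8] t 50.85
shift tool [-0.0078  0.0017  0.0427]
```

View pics/rw38.png

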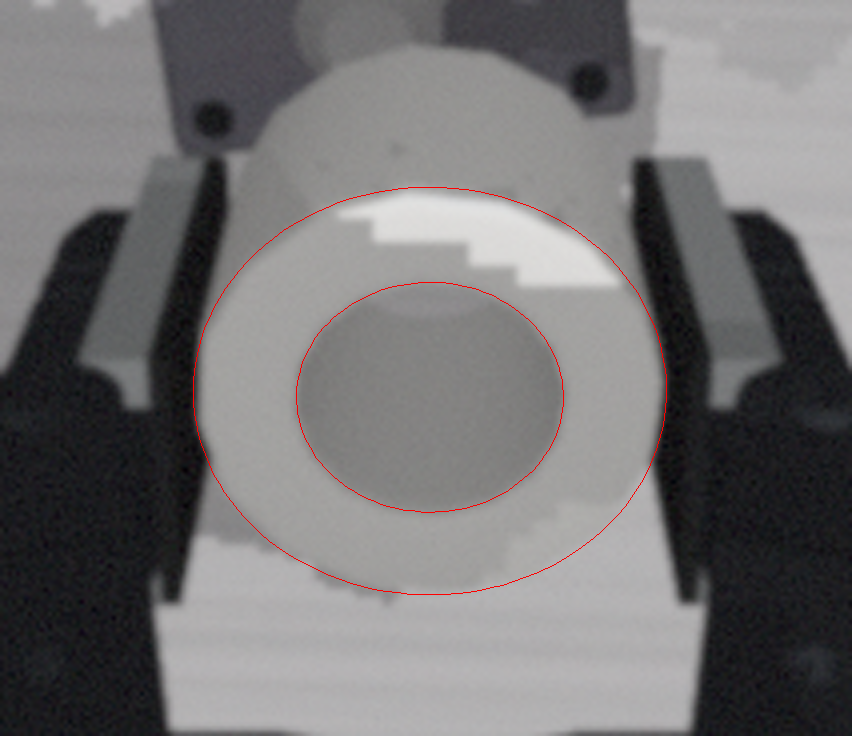

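{"op": "step_arm", "data": {"plan": [[[-0.0065,0.0015,0.02],[0,0,0]],[[-0.0065,0.0015,0.035],[0,0,0]],[[-0.0065,0.0015,0.042],[0,0,0]],[[-0.0065,0.0015,0.042],[0,0,0]],[[-0.0065,0.0015,0.042],[0,0,0]]], "fingers": 0}}

```text
time_s: 51.35
eef_pos: [0.632, -0.0575, 0.0955]
eef_rot: [-0.0, 0.693, 0.721, -0.0]
wrist_force: [-0.2, -0.2, -0.7]
opening: 0.452
```

{"op": "step_arm", "data": {"plan": [[[0,0,0],[0,0,0]],[[0,0,0],[0,0,0]],[[0,0,0],[0,0,0]]]}}

```text
time_s: 51.65
eef_pos: [0.6323, -0.0579, 0.096]
eef_rot: [0.0, 0.693, 0.721, 0.0]
wrist_force: [-0.7, -0.4, -1.2]
opening: 0.45
```

```bash
python3 st.py .6321 -.0576 .0635
```

```text
pos [ 0.6323 -0.0579  0.096 ] toolx yaw 92.2 open 0.45 F [-0.7 -0.4 -1.2] t 51.65
shift tool [ 0.0004 -0.0002  0.0325]
```

{"op": "step_arm", "data": {"plan": [[[0.0003,-0.0001,0.006],[0,0,0]],[[0.0003,-0.0001,0.012],[0,0,0]],[[0.0003,-0.0001,0.018],[0,0,0]],[[0.0003,-0.0001,0.024],[0,0,0]],[[0.0003,-0.0001,0.028],[0,0,0]]], "fingers": 0}}

```text
time_s: 52.15
eef_pos: [0.6313, -0.0574, 0.0662]
eef_rot: [-0.001, 0.693, 0.721, -0.0]
wrist_force: [0.2, -0.2, -1.6]
opening: 0.452
```

{"op": "step_arm", "data": {"plan": [[[0,0,0.003],[0,0,0]],[[0,0,0.006],[0,0,0]],[[0,0,0.009],[0,0,0]],[[0,0,0.011],[0,0,0]],[[0,0,0.012],[0,0,0]]]}}

```text
time_s: 52.65
eef_pos: [0.6321, -0.0576, 0.0558]
eef_rot: [0.0, 0.693, 0.721, 0.0]
wrist_force: [-1.4, 0.4, 5.6]
opening: 0.45
```

{"op": "step_arm", "data": {"plan": [[[0,0,0.001],[0,0,0]],[[0,0,0.0015],[0,0,0]],[[0,0,0.0015],[0,0,0]]]}}

```text
time_s: 52.95
eef_pos: [0.6329, -0.0578, 0.0557]
eef_rot: [0.001, 0.693, 0.721, 0.001]
wrist_force: [-1.7, 0.0, 7.1]
opening: 0.45
```

{"op": "step_arm", "data": {"plan": [[[0,0,-0.001],[0,0,0]],[[0,0,-0.001],[0,0,0]],[[0,0,-0.001],[0,0,0]],[[0,0,-0.001],[0,0,0]]], "fingers": 58}}

```text
time_s: 53.35
eef_pos: [0.6317, -0.0575, 0.0546]
eef_rot: [-0.0, 0.693, 0.721, -0.0]
wrist_force: [0.5, 0.1, -0.3]
opening: 0.581
```

```bash
python3 look.py 40
```

```text
(no output)
```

View pics/c40.png

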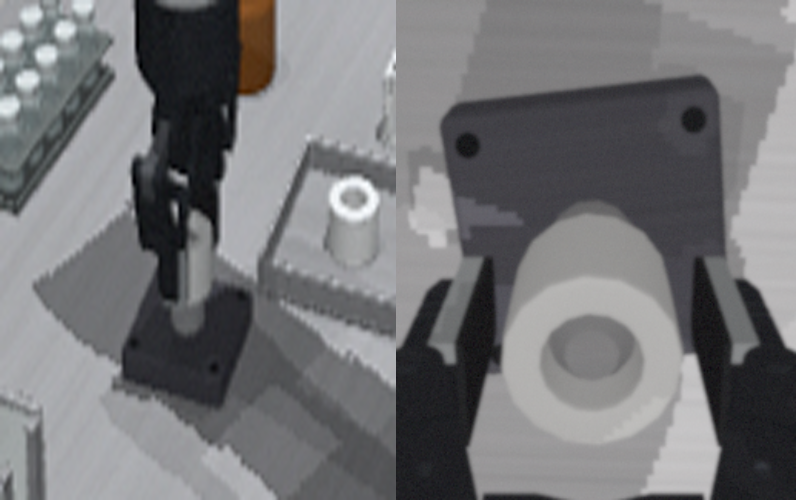

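View pics/sc40.png

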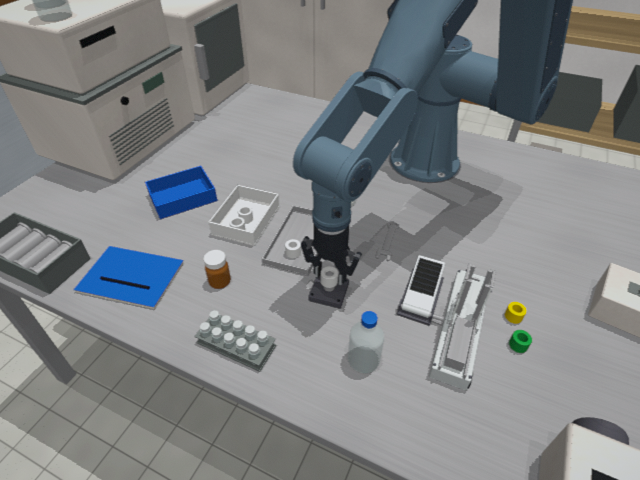

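The fourth bushing stopped on the step, so it goes to the tray.

{"op": "step_arm", "data": {"plan": [[[0,0,0],[0,0,0]],[[0,0,0],[0,0,0]],[[0,0,0],[0,0,0]],[[0,0,0],[0,0,0]],[[0,0,0],[0,0,0]]], "fingers": 0}}

```text
time_s: 54.0
eef_pos: [0.6319, -0.0576, 0.0551]
eef_rot: [0.0, 0.693, 0.721, 0.0]
wrist_force: [-1.9, -0.6, 4.1]
opening: 0.454
```

{"op": "step_arm", "data": {"plan": [[[0,0,-0.02],[0,0,0]],[[0,0,-0.05],[0,0,0]],[[0,0,-0.1],[0,0,0]],[[-0.02,0,-0.13],[0,0,0]],[[-0.07,-0.02,-0.15],[0,0,0]]]}}

```text
time_s: 54.5
eef_pos: [0.6194, -0.1202, 0.2059]
eef_rot: [0.003, 0.692, 0.722, 0.002]
wrist_force: [-0.1, -0.5, -0.8]
opening: 0.452
```

{"op": "step_arm", "data": {"plan": [[[-0.07,-0.03,0],[0,0,0]],[[-0.07,-0.03,0],[0,0,0]],[[-0.07,-0.03,0],[0,0,0]],[[-0.07,-0.03,0],[0,0,0]]]}}

```text
time_s: 54.9
eef_pos: [0.5893, -0.1931, 0.2017]
eef_rot: [-0.0, 0.694, 0.72, 0.0]
wrist_force: [1.6, 0.5, -1.1]
opening: 0.456
```

```bash
python3 -c "
from h import *
snap('wrist','w41')"; python3 st.py .495 -.2005 .080
```

```text
pos [ 0.5895 -0.1922  0.2018] toolx yaw 92.19 open 0.447 F [ 0.4  0.6 -1.4] t 54.95
shift tool [-0.0047 -0.0947  0.1218]
```

View pics/w41.png

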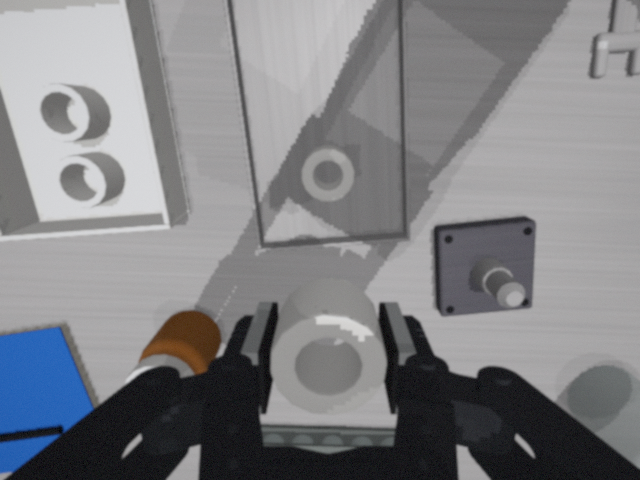

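{"op": "step_arm", "data": {"plan": [[[-0.0047,-0.05,0.01],[0,0,0]],[[-0.0047,-0.095,0.02],[0,0,0]],[[-0.0047,-0.095,0.07],[0,0,0]],[[-0.0047,-0.095,0.12],[0,0,0]],[[-0.0047,-0.095,0.12],[0,0,0]]], "fingers": 0}}

```text
time_s: 55.45
eef_pos: [0.4901, -0.1965, 0.0756]
eef_rot: [-0.007, 0.693, 0.721, -0.001]
wrist_force: [-1.2, 0.5, -1.2]
opening: 0.453
```

{"op": "step_arm", "data": {"plan": [[[0,0,0],[0,0,0]],[[0,0,0],[0,0,0]]]}}

```text
time_s: 55.65
eef_pos: [0.497, -0.2017, 0.0848]
eef_rot: [0.002, 0.693, 0.721, 0.0]
wrist_force: [-0.4, -0.6, 0.3]
opening: 0.456
```

```bash
python3 st.py .495 -.2005 .017
```

```text
pos [ 0.497  -0.2017  0.0848] toolx yaw 92.27 open 0.456 F [-0.4 -0.6  0.3] t 55.65
shift tool [ 0.0014 -0.0022  0.0678]
```

{"op": "step_arm", "data": {"plan": [[[0,0,0.03],[0,0,0]],[[0,0,0.05],[0,0,0]],[[0,0,0.058],[0,0,0]],[[0,0,0.063],[0,0,0]],[[0,0,0.065],[0,0,0]]], "fingers": 0}}

```text
time_s: 56.15
eef_pos: [0.496, -0.2018, 0.0185]
eef_rot: [0.001, 0.693, 0.721, 0.0]
wrist_force: [0.5, -0.3, -0.5]
opening: 0.452
```

{"op": "step_arm", "data": {"plan": [[[0,0,0],[0,0,0]],[[0,0,0],[0,0,0]]]}}

```text
time_s: 56.35
eef_pos: [0.4955, -0.2016, 0.0183]
eef_rot: [0.001, 0.693, 0.721, 0.0]
wrist_force: [0.4, 0.1, -0.9]
opening: 0.45
```

{"op": "step_arm", "data": {"plan": [[[0,0,0.001],[0,0,0]],[[0,0,0.002],[0,0,0]],[[0,0,0.002],[0,0,0]]], "fingers": 0}}

```text
time_s: 56.65
eef_pos: [0.4952, -0.2014, 0.0161]
eef_rot: [0.0, 0.693, 0.721, 0.0]
wrist_force: [-1.5, 0.5, 6.3]
opening: 0.457
```

{"op": "step_arm", "data": {"plan": [[[0,0,0],[0,0,0]],[[0,0,0],[0,0,0]],[[0,0,0],[0,0,0]]], "fingers": 60}}

```text
time_s: 56.95
eef_pos: [0.4948, -0.2011, 0.0152]
eef_rot: [-0.0, 0.693, 0.721, 0.0]
wrist_force: [0.1, 0.2, -0.2]
opening: 0.605
```

{"op": "step_arm", "data": {"plan": [[[0,0,-0.02],[0,0,0]],[[0,0,-0.05],[0,0,0]],[[0,0,-0.1],[0,0,0]],[[0,0,-0.15],[0,0,0]],[[0,0.03,-0.19],[0,0,0]]]}}

```text
time_s: 57.45
eef_pos: [0.5233, -0.2, 0.2078]
eef_rot: [-0.0, 0.694, 0.72, -0.0]
wrist_force: [1.7, -1.1, -0.2]
opening: 0.6
```

{"op": "step_arm", "data": {"plan": [[[-0.04,0.04,-0.02],[0,0,0]],[[-0.04,0.04,-0.02],[0,0,0]],[[-0.04,0.04,-0.02],[0,0,0]],[[-0.04,0.04,-0.02],[0,0,0]]]}}

```text
time_s: 57.85
eef_pos: [0.565, -0.2375, 0.2235]
eef_rot: [-0.002, 0.693, 0.72, -0.0]
wrist_force: [-0.1, 0.0, -0.3]
opening: 0.6
```

```bash
python3 - <<'E'
from ring import *
im=snap('wrist','w43'); snap('side','s43'); snap('scene','sc43'); print(telemetry.get_obs()['eef_pos'])
E
```

```text
[ 0.56499866 -0.2373237   0.22387391]
```

View pics/w43.png

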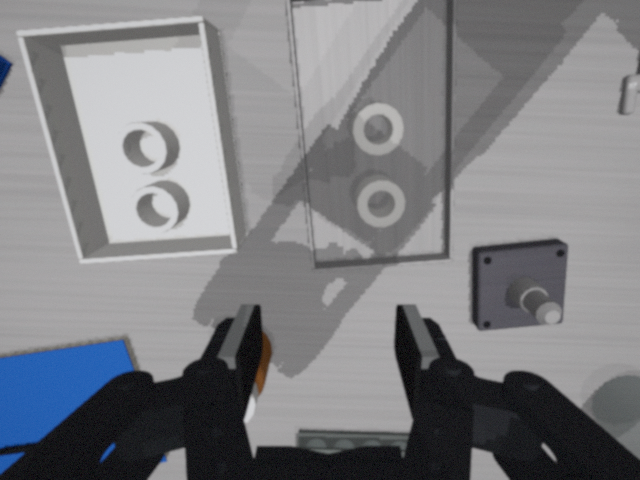

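View pics/s43.png

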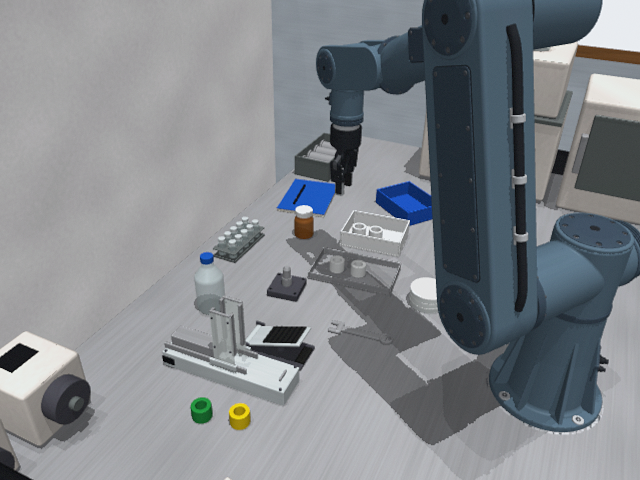

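```bash
python3 -c "
from h import *
print(telemetry.get_obs()['time_s']); print(ticket.hand_in())"
```

```text
58.0
the job is handed in; nothing more can be done
None
```

I sorted all four bushings and handed the job in at 58 s; the hand-in reports no verdict.

- **Sorting:** bushings 1 and 2 went right down to the block and are in the white tub. Bushings 3 and 4 stopped on the step and are in the steel tray.
- **Last checks:** the final wrist and side pictures show two bushings flat and separate in the tub and two in the tray. The magazine is empty, the pedal is up and the gripper is clear of everything. The bottle, jar and spanner look to be where they started; I checked them only by eye.
- **Tub:** before the fourth placing it had been knocked a few centimetres aside with the robot away from it. Its two bushings moved with it and still lie flat, well clear of the walls by eye; I did not measure their positions again.
- **Third pedal press:** it was harder than meant, about 65 N at the fingertips for a moment, against the 120 N wrist limit. That bushing came out about 2.5 mm further towards the end stop than the others, by my camera measurement, still within the allowed pick-up range.

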